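Fit the block to the bench mixer and load the vials

ROBOT

A 6-joint arm with a two-finger parallel gripper is mounted at the origin on the work surface. World frame = base frame: x ahead of the robot, y to its left, z up, the work surface at z = 0. Lengths are in m, angles in degrees, forces in N, time in s.
With the tool pointing down it reaches from about 0.375 to 0.925 m from the base axis. Payload 5.7 kg.
Tool frame: the origin (TCP) lies where the fingers leave the gripper's body, on its centre line; the fingertips stand 80 mm ahead of it and the grasp point (between the pads) lies 61 mm ahead of it (arm.tip_reach is the distance from the TCP to the fingertips, in m); z points along the fingers, y is the line along which they close (so a half turn about z gives the same grasp; the last joint's range is limited). The gripper opens to 88 mm and grips with 3 to 60 N. Pads are 20 mm wide; open, the fingers measure 115 mm over their backs; the gripper's body (75 mm by 178 mm) begins 61 mm behind the grasp point.
Start: joints at [-80.277, 20.558, 86.54, -0, 72.909, -6.595], TCP at [0.169, -0.576, 0.303] pointing down, gripper open.
Joint ranges: [-170.27, 170.27], [-57.76, 135], [12.27, 136.19], [-55.21, 235.2], [11.17, 155.16], [-170.74, 170.74]. Speed limits (degrees/s): [136.94, 136.94, 180, 180, 180, 180].

INTERFACE

Orientations are given as a 3x3 rotation matrix whose columns are the frame's x, y, z axes.
In Python, from cell import arm, cams, spotter gives the robot as it stands. The module is installed in compiled form; this text tells all that it offers.
- The arm moves only by the shell command python3 -m creep 'ROWS' [OPENING] [FORCE]. ROWS is JSON, a list of rows, each a list of 2 entries, a list of its own where there are three numbers: the shift along the tool's x, y, z in m, then the turn about the tool's z in degrees. In form: [[[x, y, z], roll], ...]. A call has 1 to 20 rows; each row is the pose to reach, as a shift and turn from the pose commanded when the call began, along the tool's axes at that moment; what a row does not reach only later rows make up. A row lasts 1/10 s, in which the tool goes at most 50 mm and 8.59 degrees, less where a joint would pass 70% of its speed; a pose out of reach is approached as far as the arm can. A call with a gripper value outside its range is refused whole. OPENING is the opening, from 0 (shut) to 1 (fully open), set as the call begins (- or left out, the last holds). The fingers move at their own pace and stop on an object; FORCE is the grip in N (left out, the last holds). Time passes only in rows, so rows that repeat a pose let the fingers close. It gives the time, the measured TCP pose, the force, the opening and the grip force at its end, in the units of the state.
- arm.get_state(): the state, without advancing time (a new reading comes with each control period).
- cams.read_camera(name): name is "side" or "top"; returns the picture (384x512x3 uint8, red, green, blue); there is no depth.
- cams.calibration(name): a dict with "vertical_fov" (degrees; the focal length in pixels is half the picture's height over the tangent of half this angle, whatever the lens; pixels are square), "cx", "cy" (the principal point, pixels), "rvec" (rotation vector, rad) and "tvec" (3), from world to camera coordinates, as OpenCV has them. Camera axes: x right, y down, z forward; pixel columns grow to the right and rows downward; lengths in m; the calibration is good to about 2 mm. A picture is of the moment at which its call begins. calibration takes no time and is no camera call.
- arm.close_job(): hands the job in; it is judged then, once.
Trained networks look in the newest picture that a camera, given by its name, has taken for a name from the list of things; names that differ only in an ending like _2 or _b are one class to them, and where a whole thing is asked for, a point or a joint stands for the part that bears it (a point fixed in the world has none). Each returns a list of dicts, best first, with "confidence" (0 to 1); they miss things now and then, are a little off and sometimes report something else, mostly with a low value. They report only what shows in the picture. A call takes as long as a camera call. They do not tell look-alikes from the thing itself.
- spotter.search_frame(thing, camera): "xyz" ([x, y, z] in m, in world coordinates, good to about 4 mm: the middle of the surface that is visible of it).
The state is a dict: "time_s": time; "joints": joint angles; "qd": joint speeds; "effort": joint torques, N m; "tcp_pos": TCP position; "ee_rot": TCP orientation; "wrist_force": force on the tool from outside, world axes, zero at the start; "moment": the same for the moment, N m; "width": opening from 0.0 (shut) to 1.0 (fully open); "grip_force": force on a finger pad.
Only numpy, scipy, OpenCV 4.12 (cv2) and the standard library are available. Lean on these libraries where they do the work, as an engineer would, in place of code of your own. Each camera call takes 0.05 s, during which the arm holds its last target. There are 200 camera calls.

TASK

Get the bench mixer ready and start it: lift the dust cover off the well and lay it flat in the steel tray, and plug the aluminium block fully home into the well. Only then move every vial from the rack into the block, each standing upright and fully down in a bore of its own size (wide vials in wide bores, slim in slim). Last of all push the toggle switch right over to on; leave everything in place and do not disturb the other things on the bench.

Things in the scene. Friction and masses are not known exactly. Their poses are not given: they have to be found in the camera images.
- mixer: Fixed white bench mixer, 160 mm (its x) by 280 mm (its y) by 70 mm tall, flat top deck. Origin: centre of its underside. In the deck is a rectangular well, 48.4 mm (x) by 124.4 mm (y), 28 mm deep, with a further 3 mm chamfer all round its mouth; its centre is 45 mm to -y of the deck's centre. The toggle switch stands at the +y end of the deck.
- well (a point): Centre of the well's mouth, level with the mixer's deck (70 mm above the bench); axes as the mixer's.
- switch (a joint): Toggle lever on the mixer, rad: 0 = off (leaning to the mixer's -x), 1.0 = on (its stop, leaning to the mixer's +x). It swings about the mixer's y axis 22 mm above the deck, on a grey housing 70 x 50 x 25 mm centred 100 mm to +y of the deck's centre; it stays where it is left; about 1 N at the tip moves it.
- switch_tip (a point): Centre of the 26 mm black ball at the end of the toggle lever, 60 mm from its pivot; it is 75 mm above the deck at either end of the swing, 82 mm midway.
- cover: Loose flat grey dust cover, a plate 94 mm (its x) by 160 mm (its y) by 5 mm, with an upright black grip bar on its middle, 14 mm (x) by 44 mm (y), its top 35 mm above the plate's underside. Origin: centre of the underside. About 0.15 kg (0.12 to 0.2). At the start it lies on the mixer's deck over the well.
- tray: Fixed shallow steel tray, 210 mm (its x) by 140 mm (its y), 14 mm tall, walls and floor 4 mm thick. Origin: centre of its underside, so things lying in it are at 4 mm.
- block: Loose plain aluminium vial block, 46 mm (its x) by 122 mm (its y) by 62 mm tall, about 0.5 kg (0.35 to 0.65), standing on the bench at the start. Origin: centre of the underside. It fits the mixer's well either way round; seated, its top stands 34 mm above the deck. Four blind bores in its top in a row along its y, each 38 mm deep.
- bore0 (a point): Centre of the mouth of a wide (24 mm diameter) bore in the block's top; axes as the block's.
- bore1 (a point): Centre of the mouth of a wide (24 mm diameter) bore in the block's top; axes as the block's.
- bore2 (a point): Centre of the mouth of a slim (17 mm diameter) bore in the block's top; axes as the block's.
- bore3 (a point): Centre of the mouth of a slim (17 mm diameter) bore in the block's top; axes as the block's.
- rack: Fixed open blue rack, 36 mm (its x) by 141 mm (its y) by 40 mm tall, with four cells in a row along y at 34.5 mm pitch (clear inside about 30 mm), floor 3 mm thick. Origin: centre of its underside. The vials stand in its cells in any order.
- wide1: Capped amber glass vial, wide: 22 mm diameter, 75 mm tall, 35 g, chamfered foot; the top 23 mm is a white cap of the same diameter. Origin: centre of its underside, z up the vial. May be absent.
- wide2: Capped amber glass vial, wide: 22 mm diameter, 75 mm tall, 35 g, chamfered foot; the top 23 mm is a white cap of the same diameter. Origin: centre of its underside, z up the vial. May be absent.
- slim1: Capped amber glass vial, slim: 15 mm diameter, 75 mm tall, 20 g, chamfered foot; the top 23 mm is a white cap of the same diameter. Origin: centre of its underside, z up the vial. May be absent.
- slim2: Capped amber glass vial, slim: 15 mm diameter, 75 mm tall, 20 g, chamfered foot; the top 23 mm is a white cap of the same diameter. Origin: centre of its underside, z up the vial. May be absent.
- wash_bottle: Bystander, not to be disturbed: closed plastic wash bottle, 64 mm across, 150 mm tall. Origin: centre of the underside.
- reagent_jar: Bystander, not to be disturbed: small amber jar, 60 mm across, 80 mm tall. Origin: centre of the underside.
- slide_box: Bystander, not to be disturbed: lower of two stacked slide boxes, 100 x 170 mm, 35 mm tall, with a second grey box 30 mm tall upon it. Origin: centre of the underside.
- dish: Bystander, not to be disturbed: shallow clear dish, 60 mm across, 15 mm tall. Origin: centre of the underside.
- marker: Bystander, not to be disturbed: marker pen, 130 x 14 x 14 mm. Origin: centre of the underside.
- tip_box: Bystander, not to be disturbed: closed blue tip box, 90 x 120 x 60 mm. Origin: centre of the underside.
Mind the look-alikes: they are no part of the job. What is shaped like the wide2 but purple is not meant.

How it is judged:
By the outcome, as a careful person would: the job done as asked, in the order asked, and still so for the second after the job is handed in, with the robot touching nothing.
Of wide1, wide2, slim1, slim2 only 2 to 4 are there at a start; the rules pass over those that are not, and their reading is None.
At some moment in a run one of block, cover may be knocked a few centimetres aside while the robot is not near it.
It also fails if it takes over 210 s, if anything falls off the work surface, if the arm or the gripper's body presses on something with over 40 N, if the wrist force passes 120 N, or if a joint passes its speed limit or range.

## Working session

There is one attempt and no reset: what is moved stays moved. The work goes in short steps, Python scripts to look and compute and a shell command to move; the robot and the scene stay as the last step left them, time stands still between calls to the robot, and variables do not carry over. Pictures are saved under pics/ and viewed, at most 14 in all, crops included, and the job is handed in when it is done.

```bash
mkdir -p pics; cat > h.py <<'E'
import numpy as np, cv2
from cell import arm, cams, spotter
def snap(n,f,crop=None,scale=1):
    im=cams.read_camera(n)[:,:,::-1]
    if crop: im=im[crop[1]:crop[3],crop[0]:crop[2]]
    cv2.imwrite('pics/'+f,cv2.resize(im,None,fx=scale,fy=scale,interpolation=cv2.INTER_CUBIC)); 
def cal(n):
    c=cams.calibration(n); f=192/np.tan(np.radians(c['vertical_fov'])/2)
    return np.array([[f,0,c['cx']],[0,f,c['cy']],[0,0,1]]),np.array(c['rvec'],float).ravel(),np.array(c['tvec'],float).ravel(),c
def proj(n,P):
    K,r,t,_=cal(n); return cv2.projectPoints(np.array(P,float).reshape(-1,3),r,t,K,None)[0].reshape(-1,2)
def ray(n,uv,z):
    K,r,t,_=cal(n); R=cv2.Rodrigues(r)[0]; o=-R.T@t; out=[]
    for u,v in np.array(uv,float).reshape(-1,2):
        d=R.T@np.linalg.inv(K)@[u,v,1]; out.append(o+d*(z-o[2])/d[2])
    return np.array(out)
E
python3 - <<'E'
from h import *
snap('top','t0.png',scale=1.56);snap('side','s0.png',scale=1.56)
for n in('top','side'):
    c=cal(n);print(c[3]);R=cv2.Rodrigues(c[1])[0];print(-R.T@c[2])
    for th in 'mixer switch switch_tip cover tray block bore0 bore2 rack wide1 slim1'.split():
        print(n,th,[(np.round(d['xyz'],3).tolist(),round(d['confidence'],2)) for d in spotter.search_frame(th,n)][:6])
s=arm.get_state();print(s['time_s'],s['ee_rot'],arm.tip_reach)
E
```

```text
{'vertical_fov': 54.20925574606829, 'cx': 252.86039332731536, 'cy': 188.78307757683467, 'rvec': array([ 2.11815678, -2.11377878,  0.13539198]), 'tvec': array([0.00499371, 0.54801507, 0.9499177 ])}
[ 0.38236796 -0.03320503  1.0273175 ]
top mixer [([0.573, 0.008, 0.072], 0.71), ([0.571, 0.334, 0.005], 0.31)]
top switch [([0.568, 0.064, 0.157], 0.66), ([0.573, 0.334, 0.004], 0.6)]
top switch_tip [([0.574, 0.336, 0.005], 0.3)]
top cover [([0.285, -0.26, 0.062], 0.67), ([0.559, -0.083, 0.075], 0.57)]
top tray [([0.569, 0.336, 0.005], 0.84), ([0.466, -0.32, 0.063], 0.2)]
top block [([0.47, -0.318, 0.066], 0.71), ([0.286, -0.258, 0.065], 0.55)]
top bore0 [([0.466, -0.321, 0.064], 0.94)]
top bore2 [([0.466, -0.321, 0.064], 0.94)]
top rack [([0.394, 0.326, 0.022], 0.82), ([0.57, 0.338, 0.005], 0.32)]
top wide1 [([0.391, 0.259, 0.078], 0.48)]
top slim1 [([0.395, 0.326, 0.062], 0.6), ([0.393, 0.296, 0.069], 0.58)]
{'vertical_fov': 51.63634092349272, 'cx': 255.26739568561007, 'cy': 189.25359098681838, 'rvec': array([ 0.67092591, -2.55402584,  1.26022639]), 'tvec': array([0.46043393, 0.26282787, 
[... 332 characters left out ...]
.624, -0.339, 0.019], 0.71), ([0.554, -0.073, 0.075], 0.17)]
side block [([0.461, -0.296, 0.046], 0.69)]
side bore0 [([0.461, -0.295, 0.047], 0.57)]
side bore2 [([0.461, -0.295, 0.047], 0.57)]
side rack [([0.384, 0.345, 0.023], 0.89), ([0.765, -0.167, 0.077], 0.72), ([0.553, 0.052, 0.068], 0.57)]
side wide1 [([0.312, 0.276, 0.049], 0.82), ([0.387, 0.271, 0.06], 0.61), ([0.383, 0.345, 0.023], 0.18)]
side slim1 [([0.391, 0.337, 0.053], 0.73), ([0.387, 0.304, 0.05], 0.71), ([0.303, -0.217, 0.061], 0.62), ([0.377, 0.076, 0.013], 0.38)]
1.2 [[ 9.59716574e-01  2.80969921e-01 -9.15294230e-06]
 [ 2.80969921e-01 -9.59716572e-01  6.50582260e-05]
 [ 9.49517421e-06 -6.50091592e-05 -9.99999998e-01]] 0.08
```

View pics/t0.png

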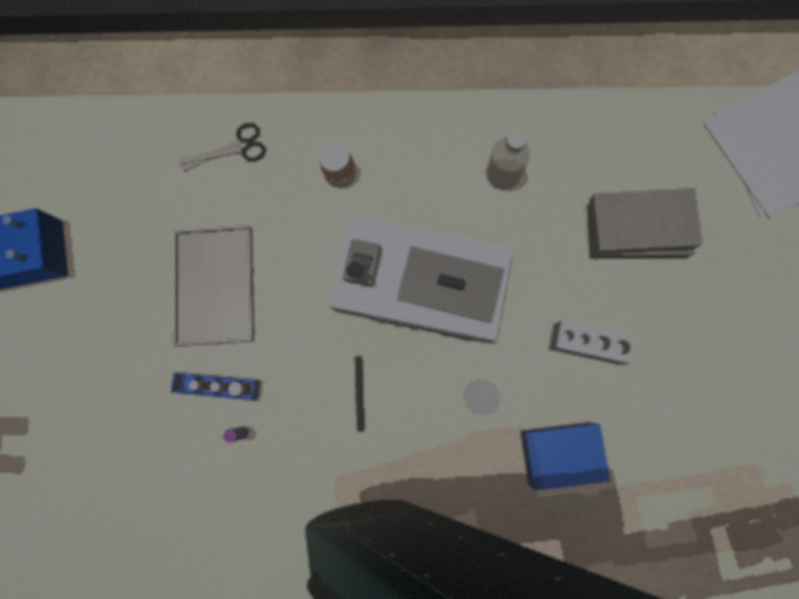

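View pics/s0.png

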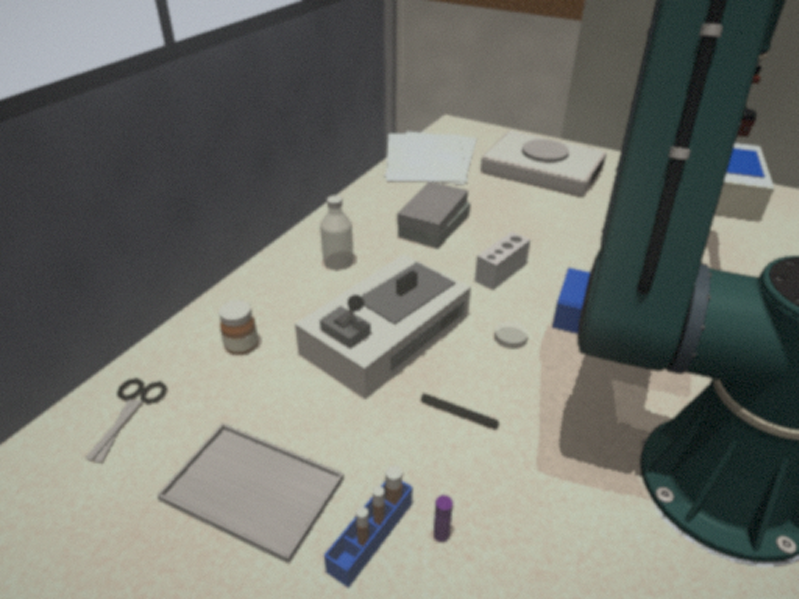

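The top view shows the mixer's deck with corners at about (350,218), (511,243), (495,340) and (332,308) in the scaled picture, and the cover centred at (451,284). It also has the block at (595,342), the tray at (214,286), and the rack at (216,386). The rack holds two slim vials (193, 214) and one wide (235), while the purple decoy stands outside it at (236,435). In the side view the lever leans towards −x, so the switch is off.

```bash
cat >> h.py <<'E'
def rect(n,seed,z,lo=14,img=None,show=False):
    """flood-fill region at seed (orig pixels); minAreaRect of its outline projected to height z -> centre, sizes, angle of long side (deg, -90..90)"""
    im=cams.read_camera(n)[:,:,::-1].copy() if img is None else img
    im=cv2.medianBlur(im,5); m=np.zeros((386,514),np.uint8)
    cv2.floodFill(im,m,tuple(int(round(a)) for a in seed),0,(lo,)*3,(lo,)*3,4|(255<<8)|cv2.FLOODFILL_MASK_ONLY|cv2.FLOODFILL_FIXED_RANGE)
    m=m[1:-1,1:-1]; m=cv2.morphologyEx(m,cv2.MORPH_OPEN,np.ones((3,3)))
    c=max(cv2.findContours(m,0,2)[0],key=cv2.contourArea).reshape(-1,2)
    P=ray(n,c,z)[:,:2]; (x,y),(w,h),a=cv2.minAreaRect((P*1000).astype(np.float32))
    if w<h: w,h,a=h,w,a+90
    a=(a+90)%180-90
    return round(x),round(y),round(w),round(h),round(a,1)
E
python3 - <<'E'
from h import *
im=cams.read_camera('top')[:,:,::-1].copy()
k=1.5625
for nm,s,z in (('mixer',(400,240),.07),('mixer',(430,325),.07),('cover',(420,270),.075),('block',(565,350),.062),('block',(625,335),.062),('tray',(214,286),.006)):
    for lo in (15,25,35):
        try: print(nm,lo,rect('top',np.array(s)/k,z,lo,im))
        except Exception as e: print(nm,lo,e)
print('manual mixer',ray('top',np.array([(350,218),(511,243),(495,340),(332,308)])/k,.07).round(3).tolist())
print('block',ray('top',np.array([(562,320),(634,333),(629,363),(556,348)])/k,.062).round(3).tolist())
print('vials',ray('top',np.array([(193,384),(214,386),(235,388)])/k,.078).round(3).tolist())
print('rack',ray('top',np.array([(173,373),(260,377),(259,400),(171,393)])/k,.04).round(3).tolist())
print('bores',ray('top',np.array([(570,337),(586,340),(604,343),(624,347)])/k,.062).round(3).tolist())
snap('top','t1.png',(350,195,420,240),10)
snap('top','t2.png',(100,225,180,285),9)
E
```

```text
mixer 15 (583, 11, 917, 664, -83.9)
mixer 25 (498, 9, 1410, 846, -88.8)
mixer 35 (502, 10, 1411, 855, -89.0)
mixer 15 (497, 9, 1410, 844, -88.9)
mixer 25 (499, 9, 1411, 847, -88.9)
mixer 35 (548, 7, 1418, 946, -89.0)
cover 15 (561, -87, 158, 93, 75.8)
cover 25 (561, -86, 160, 95, 75.7)
cover 35 (560, -92, 175, 98, 75.8)
block 15 (444, -311, 104, 8, 77.6)
block 25 (444, -310, 117, 12, 76.5)
block 35 (461, -312, 135, 55, 73.6)
block 15 (498, 10, 1422, 851, -88.9)
block 25 (500, 9, 1423, 855, -88.8)
block 35 (549, 7, 1431, 954, -89.0)
tray 15 (510, 13, 1505, 912, -89.0)
tray 25 (559, 9, 1514, 1010, -89.0)
tray 35 (562, 14, 1525, 1015, -89.0)
manual mixer [[0.677, 0.083, 0.07], [0.632, -0.188, 0.07], [0.47, -0.158, 0.07], [0.522, 0.11, 0.07]]
block [[0.503, -0.269, 0.062], [0.482, -0.384, 0.062], [0.433, -0.373, 0.062], [0.457, -0.257, 0.062]]
vials [[0.396, 0.333, 0.078], [0.393, 0.298, 0.078], [0.39, 0.263, 0.078]]
rack [[0.415, 0.383, 0.04], [0.409, 0.233, 0.04], [0.371, 0.233, 0.04], [0.382, 0.384, 0.04]]
bores [[0.475, -0.281, 0.062], [0.471, -0.306, 0.062], [0.466, -0.335, 0.062], [0.459, -0.367, 0.062]]
```

View pics/t1.png

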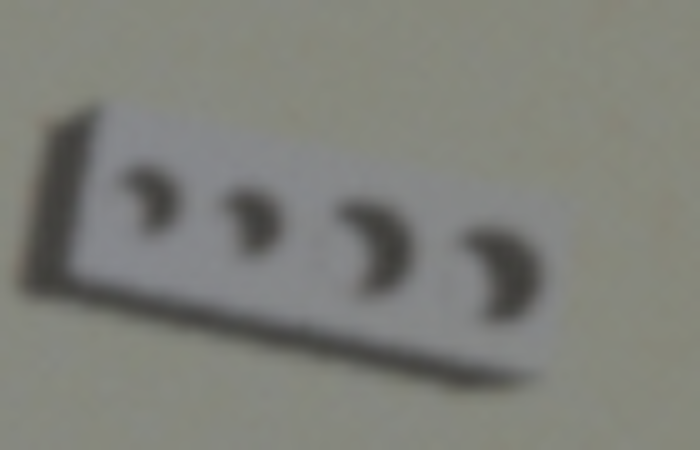

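View pics/t2.png

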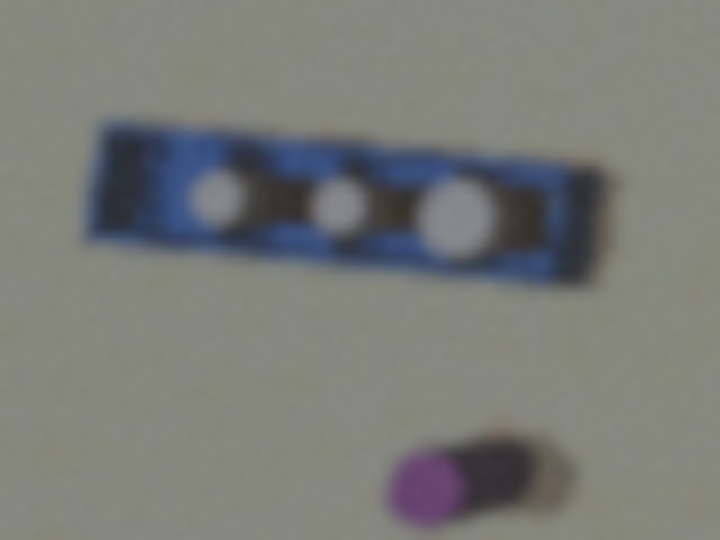

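The block's slim bores are on the left (+y) end and the wide ones on the −y end. The rack crop shows caps at crop pixels (218,198) slim, (340,208) slim and (457,217) wide. I'll refine the poses by colour masks.

```bash
cat >> h.py <<'E'
def crect(n,box,z,f,im=None):
    """colour-mask f(L,a,b) inside box -> largest blob's min-area rect at height z in mm"""
    im=cams.read_camera(n) if im is None else im
    lab=cv2.cvtColor(cv2.GaussianBlur(im,(3,3),0),cv2.COLOR_RGB2LAB).astype(int)
    m=f(*[lab[:,:,i] for i in range(3)]).astype(np.uint8); k=np.zeros_like(m); x0,y0,x1,y1=box; k[y0:y1,x0:x1]=1; m*=k
    m=cv2.morphologyEx(m,cv2.MORPH_OPEN,np.ones((3,3)))
    c=max(cv2.findContours(m,0,2)[0],key=cv2.contourArea).reshape(-1,2)
    hull=cv2.convexHull(c).reshape(-1,2)
    P=ray(n,hull,z)[:,:2]; (x,y),(w,h),a=cv2.minAreaRect((P*1000).astype(np.float32))
    if w<h: w,h,a=h,w,a+90
    return round(x),round(y),round(w),round(h),round((a+90)%180-90,1)
def need(x,y,z,yaw):
    """shift in tool axes and roll to TCP x,y,z with the tool's y axis at yaw (deg, mod 180)"""
    s=arm.get_state(); R=np.array(s['ee_rot']); p=np.array(s['tcp_pos'])
    y0=np.degrees(np.arctan2(R[1,1],R[0,1])); d=(yaw-y0+90)%180-90
    print('t',round(s['time_s'],2),'tcp',p.round(4),'yaw',round(y0,2),'j6',np.round(s['joints'],1)[-1],'F',np.round(s['wrist_force'],1),'w',round(s['width'],3))
    print('  shift',(R.T@(np.array([x,y,z])-p)).round(4).tolist(),'roll',round(-d,2))
E
python3 - <<'E'
from h import *
im=cams.read_camera('top')
lab=cv2.cvtColor(im,cv2.COLOR_RGB2LAB).astype(int)
for nm,(u,v) in dict(bench=(300,90),deck=(430,325),deck2=(400,240),block=(565,335),tray=(214,286),tray2=(240,250),rack=(250,377),cover=(420,270)).items():
    u,v=int(u/1.5625),int(v/1.5625);print(nm,lab[v-1:v+2,u-1:u+2].mean((0,1)).round(1))
for th in (-4,-3,-2):
    B=lab[90:100,225:300,2].mean()
    f=lambda L,a,b:b<np.median(lab[60:230,100:450,2])+th
    print(th,'tray',crect('top',(105,135,170,228),.014,f,im),'mixer',crect('top',(205,130,335,222),.07,f,im))
    print('block',crect('top',(345,195,415,240),.062,lambda L,a,b:f(L,a,b)&(L>115),im))
    print('rack',crect('top',(100,225,180,262),.04,f,im))
print('vials',ray('top',np.array([(218,198),(340,208),(457,217)])/9+[100,225],.078).round(4).tolist())
print('bores',ray('top',np.array([(150,203),(250,224),(367,250),(496,276)])/10+[350,195],.062).round(4).tolist())
print('tray',ray('top',np.array([(176,229),(251,228),(254,342),(176,346)])/1.5625,.014).round(3).tolist())
need(.561,-.086,.20,-14.2)
E
```

```text
bench [121.2 128.7 136.2]
deck [133.7 128.2 125.8]
deck2 [144.6 128.4 125.2]
block [135.7 128.1 126.3]
tray [135.  128.8 131. ]
tray2 [136.7 129.3 131. ]
rack [134.3 126.3 130.9]
cover [101.2 128.6 129.4]Traceback (most recent call last):
  File "<stdin>", line 9, in <module>
  File "h.py", line 34, in crect
    c=max(cv2.findContours(m,0,2)[0],key=cv2.contourArea).reshape(-1,2)
      ~~~^^^^^^^^^^^^^^^^^^^^^^^^^^^^^^^^^^^^^^^^^^^^^^^^
ValueError: max() iterable argument is empty
```

```bash
python3 - <<'E'
from h import *
im=cams.read_camera('top')
for th in (130,131.5,132.5,133.5):
    f=lambda L,a,b:b<th
    for nm,box,z,g in (('tray',(105,135,170,228),.014,f),('mixer',(205,130,335,222),.07,f),('block',(345,195,415,240),.062,lambda L,a,b:f(L,a,b)&(L>115)),('rack',(100,225,180,262),.04,f)):
        try: print(th,nm,crect('top',box,z,g,im))
        except Exception: print(nm,'-')
print('vials',ray('top',np.array([(218,198),(340,208),(457,217)])/9+[100,225],.078).round(4).tolist())
print('bores',ray('top',np.array([(150,203),(250,224),(367,250),(496,276)])/10+[350,195],.062).round(4).tolist())
print('tray',ray('top',np.array([(176,229),(251,228),(254,342),(176,346)])/1.5625,.014).round(3).tolist())
need(.561,-.086,.20,-14.2)
E
```

```text
tray -
130 mixer (574, -38, 282, 165, 78.2)
130 block (469, -323, 121, 45, 77.4)
130 rack (393, 311, 154, 42, 85.0)
131.5 tray (571, 333, 212, 145, 3.6)
131.5 mixer (573, -38, 288, 171, 78.0)
131.5 block (469, -325, 124, 51, 75.6)
131.5 rack (393, 311, 158, 47, 84.2)
132.5 tray (565, 328, 234, 164, 0.3)
132.5 mixer (572, -19, 329, 185, 77.5)
132.5 block (470, -326, 128, 55, 74.6)
132.5 rack (399, 312, 162, 61, 86.0)
133.5 tray (579, 326, 261, 180, 0.2)
133.5 mixer (582, -34, 339, 241, 89.6)
133.5 block (472, -314, 171, 113, 90.0)
133.5 rack (405, 306, 211, 94, -89.6)
vials [[0.3933, 0.3306, 0.078], [0.3906, 0.2956, 0.078], [0.3883, 0.2622, 0.078]]
bores [[0.4763, -0.2812, 0.062], [0.471, -0.3061, 0.062], [0.4645, -0.3352, 0.062], [0.4579, -0.3671, 0.062]]
tray [[0.675, 0.406, 0.014], [0.676, 0.269, 0.014], [0.47, 0.254, 0.014], [0.463, 0.392, 0.014]]
t 1.45 tcp [ 0.1686 -0.5758  0.3026] yaw -73.68 j6 -6.6 F [-0.   0.4 -0.5] w 1.0
  shift [0.5142, -0.3598, 0.1027] roll -59.48
```

```bash
python3 -m creep '[[[0.514,-0.36,0],-59.5],[[0.514,-0.36,0],-59.5],[[0.514,-0.36,0],-59.5],[[0.514,-0.36,0],-59.5],[[0.514,-0.36,0],-59.5],[[0.514,-0.36,0],-59.5],[[0.514,-0.36,0],-59.5],[[0.514,-0.36,0],-59.5],[[0.514,-0.36,0],-59.5],[[0.514,-0.36,0],-59.5],[[0.514,-0.36,0],-59.5],[[0.514,-0.36,0],-59.5],[[0.514,-0.36,0],-59.5],[[0.514,-0.36,0],-59.5],[[0.514,-0.36,0],-59.5],[[0.514,-0.36,0],-59.5],[[0.514,-0.36,0],-59.5],[[0.514,-0.36,0],-59.5],[[0.514,-0.36,0],-59.5],[[0.514,-0.36,0],-59.5]]' 1 20
python3 - <<'E'
from h import *
need(.561,-.086,.159,-14.2)
snap('top','t3.png',(210,120,350,225),5.5)
snap('side','s3.png',(170,140,330,260),5)
E
```

```text
time_s: 3.45
tcp_pos: [0.5605, -0.0864, 0.3028]
ee_rot: [[0.246, 0.969, 0.0], [0.969, -0.246, 0.0], [0.0, 0.0, -1.0]]
wrist_force: [-0.0, 0.1, -0.9]
width: 0.996
grip_force: 0.0
t 3.45 tcp [ 0.5605 -0.0864  0.3028] yaw -14.23 j6 -1.5 F [-0.   0.1 -0.9] w 0.996
  shift [0.0005, 0.0004, 0.1438] roll -0.03
```

View pics/s3.png

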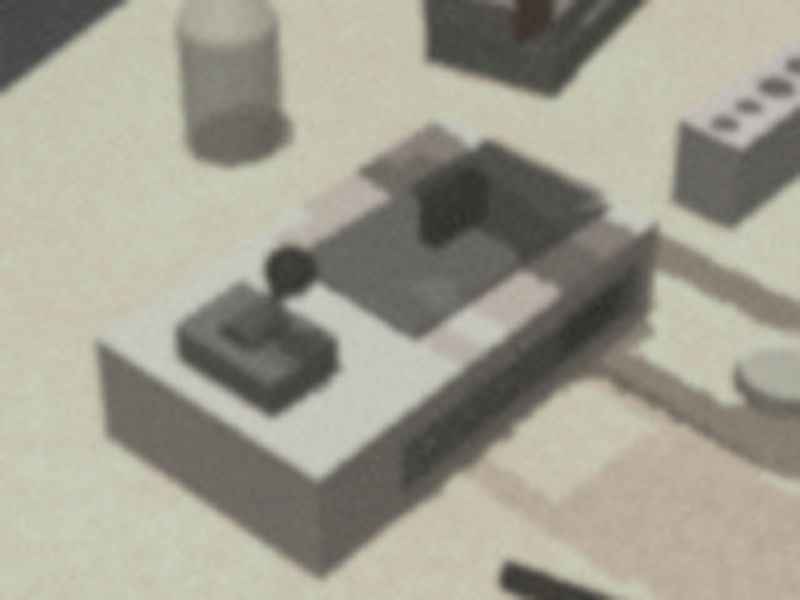

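The side view shows the cover and its grip bar at (452,205) in the crop, with the lever's ball at (290,270) clear of the gripper. Next I descend and grip the bar.

```bash
python3 -m creep '[[[0,0,0.04],0],[[0,0,0.08],0],[[0,0,0.11],0],[[0,0,0.13],0],[[0,0,0.144],0],[[0,0,0.144],0],[[0,0,0.144],0],[[0,0,0.144],0]]' 1 20 && python3 -m creep '[[[0,0,0],0],[[0,0,0],0],[[0,0,0],0],[[0,0,0],0],[[0,0,0],0],[[0,0,0],0],[[0,0,0],0],[[0,0,-0.01],0],[[0,0,-0.02],0],[[0,0,-0.04],0],[[0,0,-0.06],0],[[0,0,-0.09],0],[[0,0,-0.12],0],[[0,0,-0.12],0]]' 0 30
python3 - <<'E'
from h import *
need(.571,.331,.28,93.8)
E
```

```text
time_s: 4.35
tcp_pos: [0.5612, -0.086, 0.1595]
ee_rot: [[0.245, 0.97, 0.001], [0.97, -0.245, -0.0], [0.0, 0.001, -1.0]]
wrist_force: [0.3, -1.1, -0.6]
width: 1.0
grip_force: 0.0
time_s: 5.75
tcp_pos: [0.5632, -0.0865, 0.284]
ee_rot: [[0.245, 0.97, 0.009], [0.97, -0.245, -0.002], [-0.0, 0.009, -1.0]]
wrist_force: [0.8, -0.5, -0.2]
width: 0.005
grip_force: 0.0
t 5.75 tcp [ 0.5632 -0.0865  0.284 ] yaw -14.18 j6 -1.5 F [ 0.8 -0.5 -0.2] w 0.005
  shift [0.4067, -0.0947, 0.0031] roll 72.02
```

Fingers closed on nothing, so I'll look.

```bash
python3 - <<'E'
from h import *
for n in('top','side'):
    print(n,[(np.round(d['xyz'],3).tolist(),round(d['confidence'],2)) for d in (snap(n,n[0]+'4.png',(170,110,362,254),4),spotter.search_frame('cover',n))[1]])
E
```

```text
top [([0.554, -0.068, 0.076], 0.62), ([0.546, -0.017, 0.066], 0.28)]
side [([0.552, -0.076, 0.078], 0.66)]
```

View pics/s4.png

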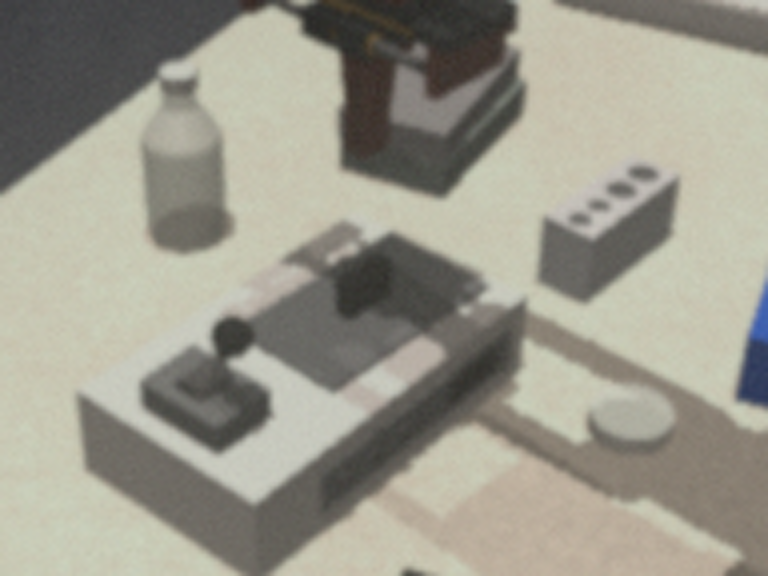

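```bash
python3 -m creep '[[[0,0,0],0],[[0,0,0],0]]'; python3 - <<'E'
from h import *
need(.561,-.086,.159,-14.2)
snap('side','s5.png',(220,80,350,190),5)
E
```

```text
time_s: 6.15
tcp_pos: [0.5602, -0.0857, 0.2776]
ee_rot: [[0.245, 0.97, -0.002], [0.97, -0.245, 0.001], [0.0, -0.002, -1.0]]
wrist_force: [0.6, -0.7, -0.3]
width: 0.007
grip_force: 0.0
t 6.15 tcp [ 0.5602 -0.0857  0.2776] yaw -14.18 j6 -1.5 F [ 0.6 -0.7 -0.3] w 0.007
  shift [-0.0001, 0.0011, 0.1186] roll 0.02
```

View pics/s5.png

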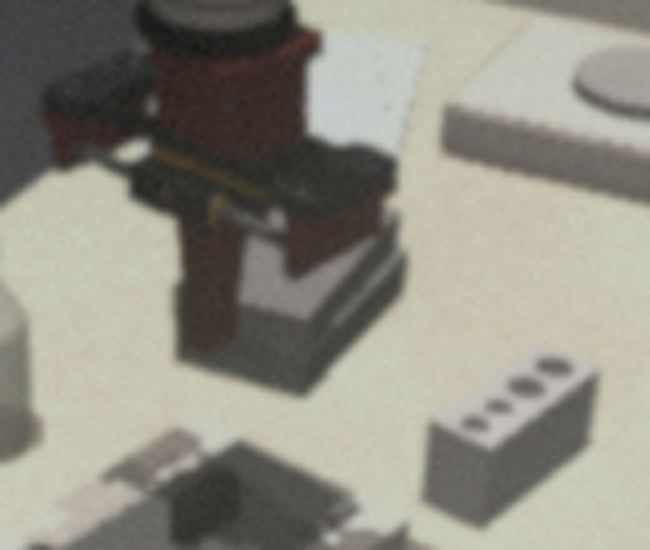

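The fingers are shut above the cover, which looks unmoved. They probably hadn't finished closing when the lift began. I'll retry, checking the grip before lifting.

```bash
python3 -m creep '[[[0,0,0],0],[[0,0,0],0],[[0,0,0],0],[[0,0,0],0],[[0,0,0],0],[[0,0,0],0],[[0,0,0],0],[[0,0,0],0],[[0,0,0],0],[[0,0,0],0],[[0,0,0],0],[[0,0,0],0],[[0,0,0.04],0],[[0,0,0.08],0],[[0,0,0.1],0],[[0,0,0.118],0],[[0,0,0.118],0],[[0,0,0.118],0]]' 1 30;  python3 -m creep '[[[0,0,0],0],[[0,0,0],0],[[0,0,0],0],[[0,0,0],0],[[0,0,0],0],[[0,0,0],0],[[0,0,0],0],[[0,0,0],0],[[0,0,0],0],[[0,0,0],0],[[0,0,0],0],[[0,0,0],0],[[0,0,0],0],[[0,0,0],0]]' 0 30
python3 - <<'E'
from h import *
print(proj('side',[[.56,-.086,.198]]))
snap('side','s6.png',(190,110,320,210),6)
E
```

```text
time_s: 8.0
tcp_pos: [0.5608, -0.0859, 0.1608]
ee_rot: [[0.245, 0.97, -0.0], [0.97, -0.245, 0.0], [0.0, -0.001, -1.0]]
wrist_force: [0.3, 0.4, -0.7]
width: 0.999
grip_force: 0.0
time_s: 9.4
tcp_pos: [0.5607, -0.0859, 0.1606]
ee_rot: [[0.245, 0.97, 0.0], [0.97, -0.245, 0.0], [0.0, 0.0, -1.0]]
wrist_force: [0.2, -0.6, -1.2]
width: 0.159
grip_force: 30.0
[[261.16217664 146.88141621]]
```

View pics/s6.png

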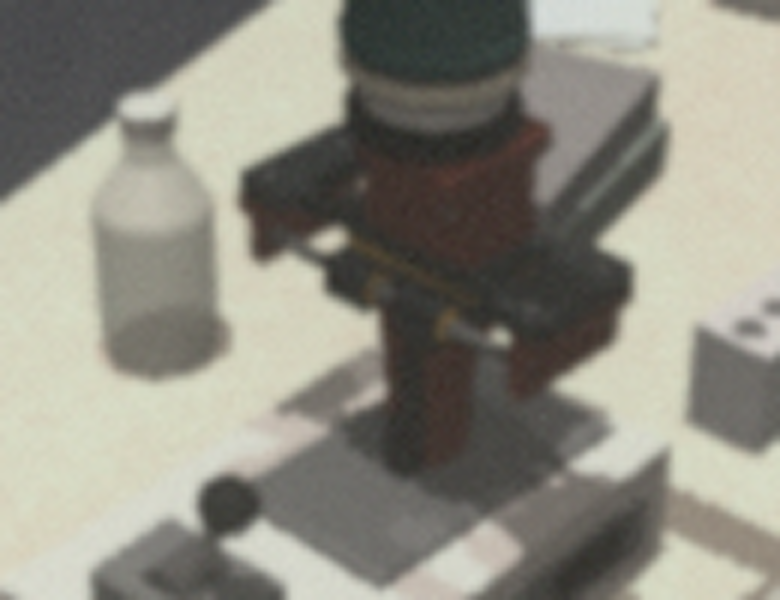

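The bar is gripped, since the opening reads 14 mm. Now I lift it and look.

```bash
python3 -m creep '[[[0,0,-0.01],0],[[0,0,-0.02],0],[[0,0,-0.04],0],[[0,0,-0.06],0],[[0,0,-0.09],0],[[0,0,-0.12],0],[[0,0,-0.12],0],[[0,0,-0.12],0]]'
python3 - <<'E'
from h import *
need(.571,.331,.28,93.8)
im=cams.read_camera('top')
B=im[:,:,::-1].copy()
snap('top','t6.png',(180,90,372,240),4)
E
```

```text
time_s: 10.25
tcp_pos: [0.5609, -0.0859, 0.2815]
ee_rot: [[0.245, 0.97, 0.002], [0.97, -0.245, -0.0], [0.0, 0.002, -1.0]]
wrist_force: [-0.5, -0.1, -2.0]
width: 0.157
grip_force: 30.0
t 10.25 tcp [ 0.5609 -0.0859  0.2815] yaw -14.18 j6 -1.5 F [-0.5 -0.1 -2. ] w 0.157
  shift [0.4067, -0.0923, 0.0013] roll 72.02
```

View pics/t6.png

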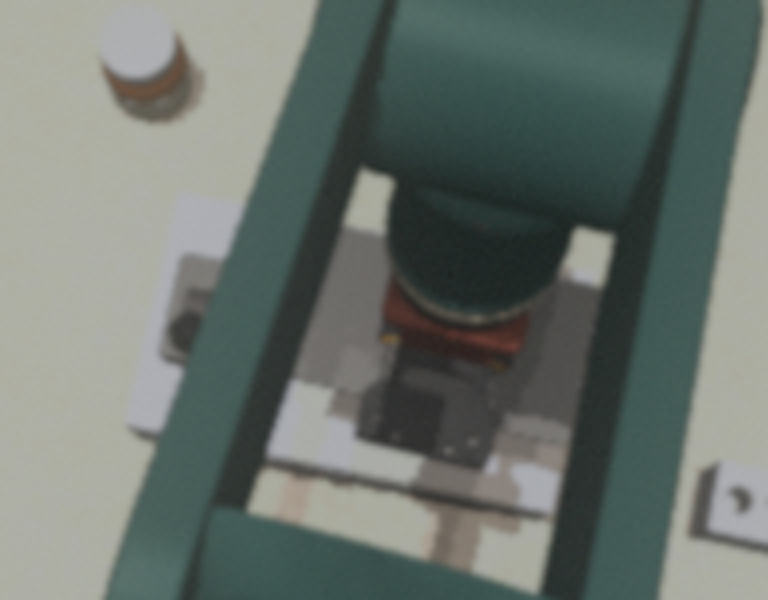

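```bash
python3 -m creep '[[[0,0,-0.02],0],[[0,0,-0.04],0],[[0.02,-0.005,-0.04],3],[[0.05,-0.012,-0.04],8],[[0.085,-0.02,-0.04],13],[[0.12,-0.027,-0.04],19],[[0.155,-0.035,-0.04],25],[[0.19,-0.043,-0.04],31],[[0.225,-0.051,-0.04],37],[[0.26,-0.059,-0.04],43],[[0.295,-0.067,-0.04],50],[[0.33,-0.075,-0.04],57],[[0.36,-0.082,-0.04],63],[[0.385,-0.087,-0.04],67],[[0.4,-0.09,-0.04],70],[[0.407,-0.092,-0.04],72],[[0.407,-0.092,-0.02],72],[[0.407,-0.092,0],72],[[0.407,-0.092,0],72],[[0.407,-0.092,0],72]]'
python3 - <<'E'
from h import *
need(.571,.331,.10,93.8)
im=cams.read_camera('top')
# well now open?
for th in (129,130,131): print('mixer',crect('top',(205,130,335,222),.07,lambda L,a,b:b<th,im))
snap('side','s7.png',(80,190,280,340),4)
cv2.imwrite('pics/t7.png',cv2.resize(im[125:230,195:350,::-1],None,fx=5,fy=5,interpolation=cv2.INTER_CUBIC))
E
```

```text
time_s: 12.35
tcp_pos: [0.5706, 0.3309, 0.2792]
ee_rot: [[0.998, 0.067, -0.003], [0.067, -0.998, -0.001], [-0.003, 0.001, -1.0]]
wrist_force: [0.3, 0.2, -2.0]
width: 0.156
grip_force: 30.0
t 12.35 tcp [0.5706 0.3309 0.2792] yaw -86.19 j6 110.3 F [ 0.3  0.2 -2. ] w 0.156
  shift [0.001, -0.0003, 0.1792] roll 0.01
mixer (574, -38, 280, 163, 78.3)
mixer (573, -38, 282, 166, 78.3)
mixer (574, -38, 284, 168, 78.2)
```

View pics/s7.png

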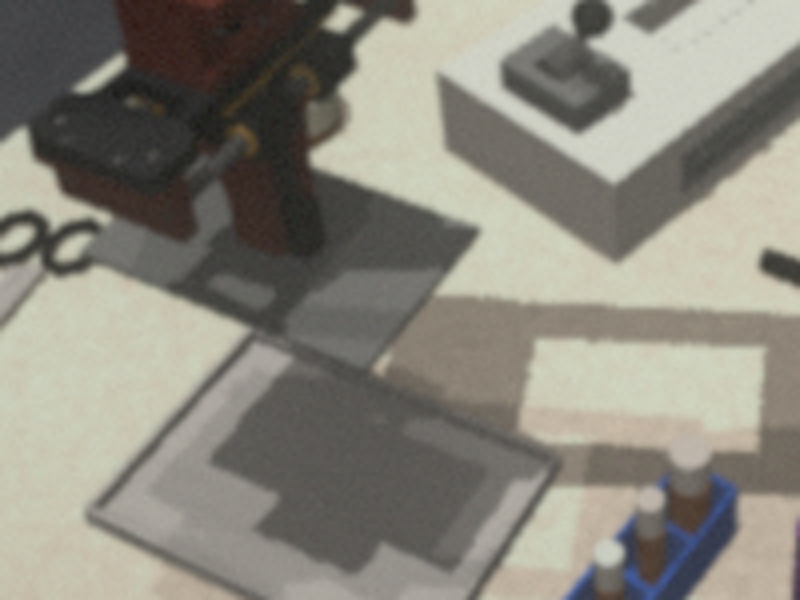

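View pics/t7.png

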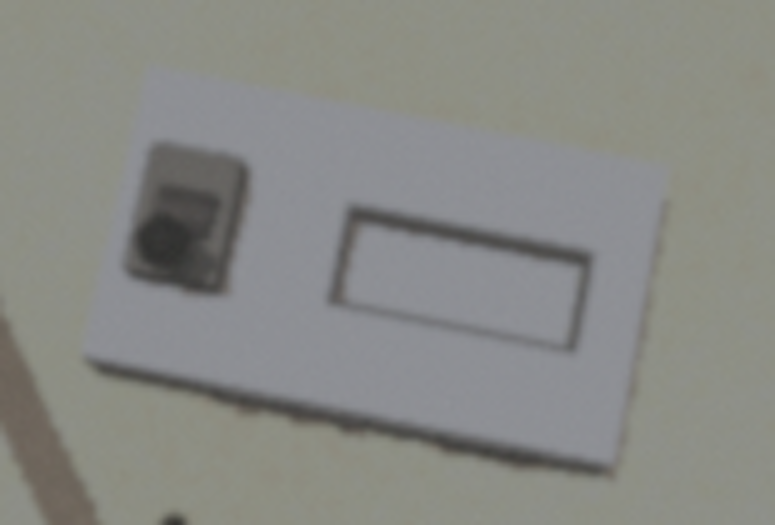

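The side view shows the cover level above the tray, with corners at crop pixels (478,228) and (370,372). The top view shows the open well with outline corners at (350,205), (592,250), (575,352) and (330,303), and the ball at (165,238).

```bash
python3 - <<'E'
from h import *
a=np.radians(3.8);R=np.array([[np.cos(a),-np.sin(a)],[np.sin(a),np.cos(a)]])
for s in((-80,-47),(-80,47),(80,47),(80,-47)):
    p=np.array([.5706,.3309])+R@np.array(s)/1000
    print(s,((proj('side',[*p,.1936])-[80,190])*4).round().tolist(), 'tray edge',((proj('side',[*(np.array([.571,.331])+R@(np.array([105*np.sign(s[0]),70*np.sign(s[1])])/1000)),.014])-[80,190])*4).round().tolist())
# inverse of the seen corners at .1936
print(ray('side',np.array([(478,228),(370,372)])/4+[80,190],.1936).round(4).tolist())
print('tray seen',ray('side',np.array([(255,338),(558,460),(90,513)])/4+[80,190],.014).round(4).tolist())
w=ray('top',np.array([(350,205),(592,250),(575,352),(330,303)])/5+[195,125],.07)
print('well',w.round(4).tolist(),w.mean(0)); print(np.linalg.norm(np.diff(w,axis=0),axis=1), np.degrees(np.arctan2(*(w[0]-w[1])[:2])),np.degrees(np.arctan2(*(w[3]-w[2])[:2])))
for z in(.145,):print('ball',ray('top',np.array([(165,238)])/5+[195,125],z))
for th in(129,130,131):
  f=lambda L,a,b:b<th
  im=cams.read_camera('top');lab=cv2.cvtColor(cv2.GaussianBlur(im,(3,3),0),cv2.COLOR_RGB2LAB)
  print(crect('top',(345,195,415,240),.062,lambda L,a,b:f(L,a,b)&(L>115),im))
dark=crect('top',(255,160,318,200),.07,lambda L,a,b:L<120,im);print('dark well',dark)
E
```

```text
(-80, -47) [[479.0, 224.0]] tray edge [[565.0, 442.0]]
(-80, 47) [[363.0, 366.0]] tray edge [[423.0, 659.0]]
(80, 47) [[76.0, 247.0]] tray edge [[87.0, 497.0]]
(80, -47) [[208.0, 124.0]] tray edge [[254.0, 314.0]]
[[0.4926, 0.2813, 0.1936], [0.483, 0.3737, 0.1936]]
tray seen [[0.6674, 0.282, 0.014], [0.4677, 0.2658, 0.014], [0.6624, 0.414, 0.014]]
well [[0.6043, -0.0263, 0.07], [0.58, -0.1515, 0.07], [0.5265, -0.1417, 0.07], [0.5523, -0.0159, 0.07]] [ 0.56577637 -0.08385278  0.07      ]
[0.12761626 0.05430515 0.12842256] 10.99867006037736 11.566542074041257
ball [[0.57094433 0.06236058 0.145     ]]
(469, -317, 111, 46, 77.4)
(469, -322, 122, 47, 77.4)
(469, -323, 123, 48, 77.0)
dark well (589, -85, 124, 12, 80.4)
```

```bash
python3 - <<'E'
from h import *
print('vials side',ray('side',np.array([(609,550),(651,498),(690,447)])/4+[80,190],.078).round(4).tolist())
print('block side',ray('side',np.array([(545,218),(590,240),(680,180),(640,160)])/4+[170,110],.062).round(4).tolist())
print('bores side',ray('side',np.array([(474,424),(500,407),(526,387),(555,367)])/5+[220,80],.062).round(4).tolist())
print(cal('top')[0],cal('side')[0],cal('top')[3].keys())
P=lambda *a:0
for nm in 'wide1 slim1 block tray'.split():
  for n in('top','side'):
    cams.read_camera(n);print(nm,n,[(np.round(d['xyz'],3).tolist(),round(d['confidence'],2)) for d in spotter.search_frame(nm,n)][:3])
need(.568,.336,.105,93.8)
E
```

```text
vials side [[0.3912, 0.3337, 0.078], [0.3885, 0.2996, 0.078], [0.3866, 0.2647, 0.078]]
block side [[0.4965, -0.2612, 0.062], [0.4557, -0.2509, 0.062], [0.4255, -0.3636, 0.062], [0.4635, -0.3759, 0.062]]
bores side [[0.4733, -0.2726, 0.062], [0.4666, -0.298, 0.062], [0.4609, -0.3272, 0.062], [0.4535, -0.3583, 0.062]]
[[375.1261798    0.         252.86039333]
 [  0.         375.1261798  188.78307758]
 [  0.           0.           1.        ]] [[396.84984332   0.         255.26739569]
 [  0.         396.84984332 189.25359099]
 [  0.           0.           1.        ]] dict_keys(['vertical_fov', 'cx', 'cy', 'rvec', 'tvec'])
wide1 top [([0.394, 0.256, 0.077], 0.68), ([0.313, 0.267, 0.07], 0.55)]
wide1 side [([0.388, 0.272, 0.061], 0.73), ([0.311, 0.276, 0.053], 0.64)]
slim1 top [([0.393, 0.296, 0.066], 0.59), ([0.394, 0.324, 0.061], 0.48)]
slim1 side [([0.385, 0.305, 0.054], 0.59), ([0.391, 0.333, 0.054], 0.57), ([0.458, -0.297, 0.049], 0.37)]
block top [([0.467, -0.318, 0.062], 0.79)]
block side [([0.46, -0.293, 0.048], 0.6)]
tray top [([0.552, 0.315, 0.005], 0.83), ([0.374, -0.136, 0.016], 0.41)]
tray side [([0.571, 0.343, 0.004], 0.73)]
t 13.4 tcp [0.5712 0.3313 0.2807] yaw -86.18 j6 110.3 F [ 0.4  0.5 -1.7] w 0.159
  shift [-0.0029, -0.0049, 0.1757] roll 0.02
```

```bash
python3 -m creep '[[[-0.003,-0.005,0.02],0],[[-0.003,-0.005,0.04],0],[[-0.003,-0.005,0.07],0],[[-0.003,-0.005,0.1],0],[[-0.003,-0.005,0.13],0],[[-0.003,-0.005,0.15],0],[[-0.003,-0.005,0.165],0],[[-0.003,-0.005,0.175],0],[[-0.003,-0.005,0.18],0],[[-0.003,-0.005,0.182],0],[[-0.003,-0.005,0.184],0],[[-0.003,-0.005,0.186],0],[[-0.003,-0.005,0.186],0],[[-0.003,-0.005,0.186],0]]'
```

```text
time_s: 14.8
tcp_pos: [0.5681, 0.3362, 0.0951]
ee_rot: [[0.998, 0.067, 0.001], [0.067, -0.998, 0.0], [0.001, -0.0, -1.0]]
wrist_force: [0.6, -0.5, -2.3]
width: 0.158
grip_force: 30.0
```

```bash
python3 -m creep '[[[0,0,0.001],0],[[0,0,0.0015],0],[[0,0,0.002],0],[[0,0,0.002],0]]'; python3 -m creep '[[[0,0,0],0],[[0,0,0],0],[[0,0,0],0],[[0,0,0],0],[[0,0,0],0],[[0,0,0],0],[[0,0,0],0],[[0,0,0],0],[[0,0,0],0],[[0,0,0],0],[[0,0,0],0],[[0,0,0],0],[[0,0,-0.02],0],[[0,0,-0.06],0],[[0,0,-0.11],0],[[0,0,-0.16],0],[[0,0,-0.21],0],[[0,0,-0.21],0]]' 1
python3 - <<'E'
from h import *
need(.466,-.319,.30,-12.6)
im=cams.read_camera('top')
for lo in(12,18,25): print(rect('top',(112,170),.009,lo,im[:,:,::-1].copy()),end=' ');
print(crect('top',(108,138,170,228),.009,lambda L,a,b:L<115,im))
print(cv2.cvtColor(im,cv2.COLOR_RGB2LAB)[::12,100:180:10,0][11:20])
E
```

```text
time_s: 15.2
tcp_pos: [0.5682, 0.3362, 0.0946]
ee_rot: [[0.998, 0.067, 0.001], [0.067, -0.998, 0.001], [0.001, -0.0, -1.0]]
wrist_force: [-3.0, -1.3, 11.4]
width: 0.157
grip_force: 30.0
time_s: 17.0
tcp_pos: [0.5713, 0.3377, 0.3114]
ee_rot: [[0.998, 0.067, 0.013], [0.067, -0.998, 0.006], [0.014, -0.005, -1.0]]
wrist_force: [0.9, -0.6, -0.0]
width: 0.999
grip_force: 0.0
t 17.0 tcp [0.5713 0.3377 0.3114] yaw -86.17 j6 110.8 F [ 0.9 -0.6 -0. ] w 0.999
  shift [-0.149, 0.6483, 0.0059] roll -73.57Traceback (most recent call last):
  File "<stdin>", line 4, in <module>
  File "h.py", line 23, in rect
    c=max(cv2.findContours(m,0,2)[0],key=cv2.contourArea).reshape(-1,2)
      ~~~^^^^^^^^^^^^^^^^^^^^^^^^^^^^^^^^^^^^^^^^^^^^^^^^
ValueError: max() iterable argument is empty
```

```bash
python3 -m creep '[[[-0.149,0.648,0.006],-73.6],[[-0.149,0.648,0.006],-73.6],[[-0.149,0.648,0.006],-73.6],[[-0.149,0.648,0.006],-73.6],[[-0.149,0.648,0.006],-73.6],[[-0.149,0.648,0.006],-73.6],[[-0.149,0.648,0.006],-73.6],[[-0.149,0.648,0.006],-73.6],[[-0.149,0.648,0.006],-73.6],[[-0.149,0.648,0.006],-73.6],[[-0.149,0.648,0.006],-73.6],[[-0.149,0.648,0.006],-73.6],[[-0.149,0.648,0.006],-73.6],[[-0.149,0.648,0.006],-73.6],[[-0.149,0.648,0.006],-73.6],[[-0.149,0.648,0.006],-73.6],[[-0.149,0.648,0.006],-73.6],[[-0.149,0.648,0.006],-73.6],[[-0.149,0.648,0.006],-73.6],[[-0.149,0.648,0.006],-73.6]]'
python3 - <<'E'
from h import *
need(.466,-.319,.114,-12.6)
im=cams.read_camera('top');print('cover top',[(np.round(d['xyz'],3).tolist(),round(d['confidence'],2)) for d in spotter.search_frame('cover','top')])
print('cover',crect('top',(108,138,170,228),.009,lambda L,a,b:L<118,im))
c=cams.read_camera('side');print([(np.round(d['xyz'],3).tolist(),round(d['confidence'],2)) for d in spotter.search_frame('block','side')])
print(proj('side',[.466,-.319,.22]))
a=im[135:230,95:185,::-1]; b=c[90:200,240:370,::-1]
a=cv2.resize(a,(360,380));b=cv2.resize(b,(440,380))
cv2.imwrite('pics/c8.png',np.hstack([a,b]))
E
```

```text
time_s: 19.05
tcp_pos: [0.4627, -0.3195, 0.2967]
ee_rot: [[0.216, 0.976, 0.0], [0.976, -0.216, 0.0], [0.0, -0.0, -1.0]]
wrist_force: [0.5, 0.4, -0.3]
width: 1.0
grip_force: 0.0
t 19.05 tcp [ 0.4627 -0.3195  0.2967] yaw -12.5 j6 -29.2 F [ 0.5  0.4 -0.3] w 1.0
  shift [0.0011, 0.0031, 0.1827] roll 0.1
cover top [([0.566, 0.334, 0.012], 0.95)]
cover (568, 332, 159, 90, 3.7)
[([0.464, -0.299, 0.048], 0.63)]
[[328.87900564 111.93540517]]
```

View pics/c8.png

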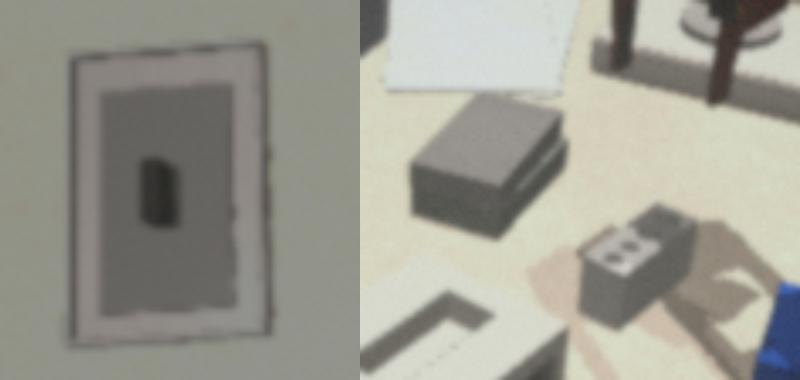

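The cover lies flat and central inside the tray walls. The block is still in place at about (640,255) in the right half, and the open fingers are above it. Descending.

```bash
python3 -m creep '[[[0.001,0.003,0.04],0],[[0.001,0.003,0.08],0],[[0.001,0.003,0.12],0],[[0.001,0.003,0.15],0],[[0.001,0.003,0.17],0],[[0.001,0.003,0.182],0],[[0.001,0.003,0.182],0],[[0.001,0.003,0.182],0],[[0.001,0.003,0.182],0]]'; python3 -m creep '[[[0,0,0],0],[[0,0,0],0],[[0,0,0],0],[[0,0,0],0],[[0,0,0],0],[[0,0,0],0],[[0,0,0],0],[[0,0,0],0],[[0,0,0],0],[[0,0,0],0],[[0,0,0],0],[[0,0,0],0]]' 0 45
python3 - <<'E'
from h import *
need(.466,-.319,.114,-12.6)
cams.read_camera('side')
for n in('block','bore0','bore2'):print(n,[(np.round(d['xyz'],3).tolist(),round(d['confidence'],2)) for d in spotter.search_frame(n,'side')])
E
```

```text
time_s: 20.15
tcp_pos: [0.4663, -0.3208, 0.1159]
ee_rot: [[0.218, 0.976, 0.002], [0.976, -0.218, -0.002], [-0.001, 0.002, -1.0]]
wrist_force: [0.9, -0.6, 0.1]
width: 0.998
grip_force: 0.0
time_s: 21.35
tcp_pos: [0.466, -0.3205, 0.1149]
ee_rot: [[0.218, 0.976, 0.001], [0.976, -0.218, -0.001], [-0.0, 0.001, -1.0]]
wrist_force: [4.2, -0.9, 2.3]
width: 0.518
grip_force: 45.0
t 21.35 tcp [ 0.466  -0.3205  0.1149] yaw -12.58 j6 -28.9 F [ 4.2 -0.9  2.3] w 0.518
  shift [0.0015, -0.0003, 0.0009] roll 0.02
block [([0.462, -0.283, 0.044], 0.62)]
bore0 [([0.382, 0.075, 0.016], 0.6), ([0.461, -0.288, 0.044], 0.59)]
bore2 [([0.382, 0.075, 0.016], 0.6), ([0.461, -0.288, 0.044], 0.59)]
```

```bash
python3 -m creep '[[[0,0,-0.01],0],[[0,0,-0.02],0],[[0,0,-0.04],0],[[0,0,-0.07],0],[[0,0,-0.1],0],[[0,0,-0.13],0],[[0,0,-0.15],0],[[0,0,-0.15],0],[[0,0,-0.15],0]]'
python3 - <<'E'
from h import *
need(.5653,-.0835,.225,-11.7)
E
```

```text
time_s: 22.45
tcp_pos: [0.4646, -0.3194, 0.2642]
ee_rot: [[0.218, 0.976, -0.001], [0.976, -0.218, 0.001], [0.001, -0.002, -1.0]]
wrist_force: [0.2, -0.2, -4.5]
width: 0.522
grip_force: 45.0
t 22.45 tcp [ 0.4646 -0.3194  0.2642] yaw -12.58 j6 -28.9 F [ 0.2 -0.2 -4.5] w 0.522
  shift [0.2521, 0.0469, 0.0393] roll -0.88
```

```bash
python3 -m creep '[[[0.01,0.002,0],0],[[0.03,0.006,0],-0.2],[[0.06,0.011,0],-0.4],[[0.09,0.017,0],-0.6],[[0.12,0.022,0],-0.8],[[0.15,0.028,0],-0.9],[[0.18,0.033,0],-0.9],[[0.21,0.039,0],-0.9],[[0.235,0.044,0],-0.9],[[0.247,0.046,0],-0.9],[[0.252,0.047,0],-0.9],[[0.252,0.047,0.02],-0.9],[[0.252,0.047,0.035],-0.9],[[0.252,0.047,0.04],-0.9],[[0.252,0.047,0.04],-0.9],[[0.252,0.047,0.04],-0.9],[[0.252,0.047,0.04],-0.9],[[0.252,0.047,0.04],-0.9]]'
python3 - <<'E'
from h import *
need(.5653,-.0835,.225,-11.7)
snap('side','s9.png',(200,130,330,230),6)
s=arm.get_state();p=np.array(s['tcp_pos']);R=np.array(s['ee_rot'])
print('moment',np.round(s['moment'],3))
for sx in(-1,1):   # along tool x = block y
  for sy in(-1,1):
    for dz,nm in((.1149,'bot'),(.0529,'top')):
        q=p+R@[sx*.061,sy*.023,dz]; print('+y' if sx>0 else '-y','+x' if sy>0 else '-x',nm,((proj('side',q)-[200,130])*6).round().tolist())
E
```

```text
time_s: 24.25
tcp_pos: [0.5667, -0.0847, 0.2254]
ee_rot: [[0.203, 0.979, 0.001], [0.979, -0.203, -0.0], [-0.0, 0.001, -1.0]]
wrist_force: [0.2, -0.4, -4.3]
width: 0.52
grip_force: 45.0
t 24.25 tcp [ 0.5667 -0.0847  0.2254] yaw -11.69 j6 -3.7 F [ 0.2 -0.4 -4.3] w 0.52
  shift [0.0009, -0.0016, 0.0004] roll 0.01
moment [-0.007 -0.049  0.018]
-y -x bot [[472.0, 226.0]]
-y -x top [[478.0, 112.0]]
-y +x bot [[396.0, 190.0]]
-y +x top [[399.0, 77.0]]
+y -x bot [[298.0, 346.0]]
+y -x top [[298.0, 228.0]]
+y +x bot [[220.0, 304.0]]
+y +x top [[218.0, 187.0]]
```

View pics/s9.png

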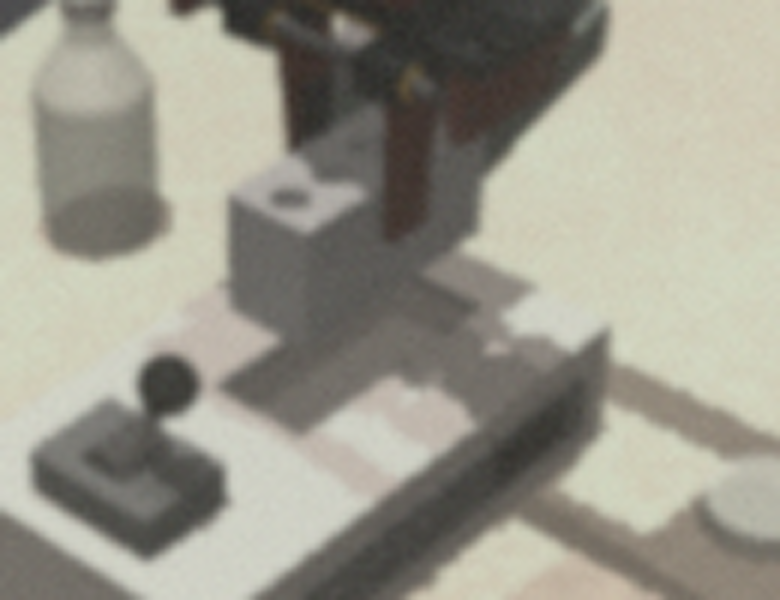

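The block hangs over the well, with its near top corner at (308,236) and its bottom corner at (305,350). The well's +y corners are at (222,388) and (303,432). I'll compare the two in the same camera.

```bash
python3 - <<'E'
from h import *
a=np.radians(-11.7);R=np.array([[np.cos(a),-np.sin(a)],[np.sin(a),np.cos(a)]])
for hx,hy,z in((27.2,65.2,.07),(24.2,62.2,.067)):
  for sx,sy in((1,1),(-1,1),(1,-1),(-1,-1)):
    q=np.array([.5653,-.0835])+R@[sx*hx/1000,sy*hy/1000]
    print(hx,sx,sy,((proj('side',[*q,z])-[200,130])*6).round().tolist(), ((proj('top',[*q,z])-[195,125])*5).round().tolist())
d=lambda P:(R.T@(np.asarray(P)[:,:2]-[.5653,-.0835]).T).T*1000
print('well seen side, mixer axes',d(ray('side',np.array([(222,388),(303,432)])/6+[200,130],.07)).round(1))
dd=lambda P:(R.T@(np.asarray(P)[:,:2]-[.5667,-.0847]).T).T*1000
print('block top seen',dd(ray('side',np.array([(308,236),(230,196)])/6+[200,130],.2254-.0529)).round(1),'bot',dd(ray('side',np.array([(305,350),(230,308),(473,234)])/6+[200,130],.2254-.1149)).round(1))
# deck corners side
print('deck corner seen', (R.T@(ray('side',np.array([(608,330)])/6+[200,130],.07)[0,:2]-[.574,-.038])*1000).round(1))
E
```

```text
27.2 1 1 [[210.0, 378.0]] [[348.0, 203.0]]
27.2 -1 1 [[300.0, 429.0]] [[327.0, 304.0]]
27.2 1 -1 [[394.0, 254.0]] [[595.0, 252.0]]
27.2 -1 -1 [[482.0, 298.0]] [[575.0, 354.0]]
24.2 1 1 [[220.0, 383.0]] [[352.0, 211.0]]
24.2 -1 1 [[300.0, 428.0]] [[334.0, 300.0]]
24.2 1 -1 [[395.0, 264.0]] [[587.0, 258.0]]
24.2 -1 -1 [[473.0, 304.0]] [[570.0, 348.0]]
well seen side, mixer axes [[ 18.5  66.8]
 [-29.5  66. ]]
block top seen [[-30.3  63. ]
 [ 14.3  62.6]] bot [[-27.4  61.5]
 [ 17.6  60.6]
 [-27.3 -56.1]]
deck corner seen [ -85.8 -130.6]
```

```bash
python3 -m creep '[[[0.001,0,0.01],0],[[0.001,0,0.02],0],[[0.001,0,0.03],0],[[0.001,0,0.036],0],[[0.001,0,0.038],0],[[0.001,0,0.04],0],[[0.001,0,0.042],0],[[0.001,0,0.044],0],[[0.001,0,0.044],0]]'
```

```text
time_s: 25.2
tcp_pos: [0.5671, -0.0827, 0.1821]
ee_rot: [[0.203, 0.979, 0.002], [0.979, -0.203, 0.001], [0.001, 0.001, -1.0]]
wrist_force: [-2.3, 4.5, 6.1]
width: 0.524
grip_force: 45.0
```

```bash
python3 -m creep '[[[0.0007,-0.0003,0],0],[[0.0015,-0.0005,0],0],[[0.0015,-0.0005,0],0],[[0.0015,-0.0005,0.001],0],[[0.0015,-0.0005,0.002],0],[[0.0015,-0.0005,0.002],0]]'
```

```text
time_s: 25.8
tcp_pos: [0.5673, -0.0811, 0.1799]
ee_rot: [[0.203, 0.979, 0.002], [0.979, -0.203, 0.001], [0.002, 0.002, -1.0]]
wrist_force: [0.1, 5.4, 9.3]
width: 0.519
grip_force: 45.0
```

```bash
python3 -m creep '[[[0.001,0,0],0],[[0.002,0,0],0],[[0.002,0,0],0],[[0.002,0,0.001],0],[[0.002,0,0.002],0],[[0.002,0,0.003],0],[[0.002,0,0.003],0]]'
```

```text
time_s: 26.5
tcp_pos: [0.5677, -0.0789, 0.1767]
ee_rot: [[0.203, 0.979, 0.002], [0.979, -0.203, 0.002], [0.002, 0.002, -1.0]]
wrist_force: [0.3, 7.0, 10.7]
width: 0.522
grip_force: 45.0
```

```bash
python3 -m creep '[[[0.001,0,-0.001],0],[[0.002,0,-0.002],0],[[0.002,0,-0.002],0],[[0.002,0,-0.002],0]]'; python3 -m creep '[[[0.001,0,0],0],[[0.002,0,0],0],[[0.002,0,0],0]]'
```

```text
time_s: 26.9
tcp_pos: [0.5665, -0.078, 0.1769]
ee_rot: [[0.203, 0.979, -0.002], [0.979, -0.203, 0.0], [-0.0, -0.002, -1.0]]
wrist_force: [0.3, -0.2, -3.6]
width: 0.521
grip_force: 45.0
time_s: 27.2
tcp_pos: [0.5672, -0.0759, 0.1774]
ee_rot: [[0.202, 0.979, -0.001], [0.979, -0.202, 0.0], [0.0, -0.001, -1.0]]
wrist_force: [-0.0, -0.6, -3.9]
width: 0.524
grip_force: 45.0
```

```bash
python3 -m creep '[[[0,0,0.001],0],[[0,0,0.002],0],[[0,0,0.003],0],[[0,0,0.004],0],[[0,0,0.004],0]]'
```

```text
time_s: 27.7
tcp_pos: [0.5676, -0.0762, 0.1736]
ee_rot: [[0.202, 0.979, -0.0], [0.979, -0.202, -0.0], [-0.0, 0.0, -1.0]]
wrist_force: [-0.2, -1.3, -4.7]
width: 0.52
grip_force: 45.0
```

```bash
python3 -m creep '[[[0,0,0.002],0],[[0,0,0.004],0],[[0,0,0.006],0],[[0,0,0.008],0],[[0,0,0.008],0]]'
```

```text
time_s: 28.2
tcp_pos: [0.5677, -0.0766, 0.1656]
ee_rot: [[0.202, 0.979, 0.0], [0.979, -0.202, -0.001], [-0.001, 0.001, -1.0]]
wrist_force: [-0.9, -4.6, -2.0]
width: 0.52
grip_force: 45.0
```

```bash
python3 -m creep '[[[-0.001,-0.0003,0],0],[[-0.001,-0.0003,0.002],0],[[-0.001,-0.0003,0.004],0],[[-0.001,-0.0003,0.006],0],[[-0.001,-0.0003,0.0075],0],[[-0.001,-0.0003,0.0075],0]]'
```

```text
time_s: 28.8
tcp_pos: [0.567, -0.0776, 0.1593]
ee_rot: [[0.202, 0.979, 0.0], [0.979, -0.202, -0.001], [-0.001, 0.0, -1.0]]
wrist_force: [-4.1, -5.9, 9.3]
width: 0.52
grip_force: 45.0
```

```bash
python3 -m creep '[[[-0.001,-0.0007,0],0],[[-0.001,-0.0007,0],0],[[-0.001,-0.0007,0.001],0],[[-0.001,-0.0007,0.002],0],[[-0.001,-0.0007,0.002],0],[[-0.001,-0.0007,0.002],0]]'
```

```text
time_s: 29.4
tcp_pos: [0.5666, -0.0787, 0.1578]
ee_rot: [[0.202, 0.979, 0.001], [0.979, -0.202, -0.002], [-0.001, 0.002, -1.0]]
wrist_force: [-3.6, -6.6, 12.5]
width: 0.522
grip_force: 45.0
```

```bash
python3 -m creep '[[[-0.001,-0.0005,0],0],[[-0.001,-0.0005,0.001],0],[[-0.001,-0.0005,0.002],0],[[-0.001,-0.0005,0.003],0],[[-0.001,-0.0005,0.003],0],[[-0.001,-0.0005,0.003],0]]'
python3 - <<'E'
from h import *
c=cams.read_camera('side')
for n in('block','bore0'):print(n,[(np.round(d['xyz'],3).tolist(),round(d['confidence'],2)) for d in spotter.search_frame(n,'side')])
cv2.imwrite('pics/s10.png',cv2.resize(c[130:230,200:330,::-1],None,fx=6,fy=6,interpolation=cv2.INTER_CUBIC))
a=np.radians(-11.7);R=np.array([[np.cos(a),-np.sin(a)],[np.sin(a),np.cos(a)]])
for z in(.104,.106,.108,.07):
  print(z,[((proj('side',[*(np.array([.567,-.080])+R@[sx*.023,sy*.061]),z])-[200,130])*6).round().tolist()[0] for sx,sy in((1,1),(-1,1),(-1,-1))])
E
```

```text
time_s: 30.0
tcp_pos: [0.5663, -0.0799, 0.1558]
ee_rot: [[0.202, 0.979, 0.002], [0.979, -0.202, -0.002], [-0.002, 0.003, -1.0]]
wrist_force: [-5.9, -6.9, 20.0]
width: 0.521
grip_force: 45.0
block [([0.564, -0.043, 0.093], 0.56)]
bore0 [([0.563, -0.048, 0.098], 0.8)]
0.104 [[215.0, 321.0], [292.0, 363.0], [467.0, 242.0]]
0.106 [[215.0, 317.0], [292.0, 359.0], [467.0, 239.0]]
0.108 [[214.0, 313.0], [292.0, 355.0], [467.0, 235.0]]
0.07 [[216.0, 381.0], [292.0, 424.0], [463.0, 301.0]]
```

Contact of about 24 N at the expected depth. I'll release, rise, and test the seating by touching the block's top with shut fingers, which should contact at tip z = 0.104.

```bash
python3 -m creep '[[[0,0,-0.002],0],[[0,0,-0.002],0],[[0,0,-0.002],0],[[0,0,-0.002],0],[[0,0,-0.002],0],[[0,0,-0.002],0],[[0,0,-0.002],0],[[0,0,-0.002],0],[[0,0,-0.002],0],[[0,0,-0.002],0],[[0,0,-0.03],0],[[0,0,-0.06],0],[[0,0,-0.08],0],[[0,0,-0.08],0]]' 1
python3 -m creep '[[[0,0,0],0],[[0,0,0],0],[[0,0,0],0],[[0,0,0],0],[[0,0,0],0],[[0,0,0],0],[[0,0,0],0],[[0,0,0],0],[[0,0,0],0],[[0,0,0],0],[[0,0,0],0],[[0,0,0],0],[[0,0,0],0]]' 0
python3 - <<'E'
from h import *
need(.567,-.080,.186,-11.7)
E
```

```text
time_s: 31.55
tcp_pos: [0.5672, -0.0791, 0.2361]
ee_rot: [[0.202, 0.979, 0.006], [0.979, -0.202, -0.001], [-0.0, 0.006, -1.0]]
wrist_force: [0.7, 0.1, -0.0]
width: 1.002
grip_force: 0.0
time_s: 32.85
tcp_pos: [0.5655, -0.0786, 0.2332]
ee_rot: [[0.202, 0.979, 0.0], [0.979, -0.202, 0.0], [0.0, 0.0, -1.0]]
wrist_force: [0.5, -0.3, 0.5]
width: 0.003
grip_force: 0.0
t 32.85 tcp [ 0.5655 -0.0786  0.2332] yaw -11.68 j6 -3.2 F [ 0.5 -0.3  0.5] w 0.003
  shift [-0.001, 0.0018, 0.0472] roll 0.02
```

```bash
python3 -m creep '[[[0,0,0.02],0],[[0,0,0.035],0],[[0,0,0.042],0],[[0,0,0.045],0],[[0,0,0.0455],0],[[0,0,0.0455],0]]'; python3 -m creep '[[[0,0,0.001],0],[[0,0,0.002],0],[[0,0,0.003],0],[[0,0,0.003],0]]';python3 -m creep '[[[0,0,0.001],0],[[0,0,0.002],0],[[0,0,0.002],0],[[0,0,0.002],0]]'
```

```text
time_s: 33.45
tcp_pos: [0.5658, -0.0787, 0.1882]
ee_rot: [[0.202, 0.979, 0.001], [0.979, -0.202, -0.0], [0.0, 0.001, -1.0]]
wrist_force: [-0.9, -0.8, 0.2]
width: 0.005
grip_force: 0.0
time_s: 33.85
tcp_pos: [0.5654, -0.0786, 0.1847]
ee_rot: [[0.203, 0.979, -0.0], [0.979, -0.203, 0.0], [0.0, -0.0, -1.0]]
wrist_force: [0.6, -0.1, -0.6]
width: 0.001
grip_force: 0.0
time_s: 34.25
tcp_pos: [0.5655, -0.0786, 0.1842]
ee_rot: [[0.202, 0.979, 0.001], [0.979, -0.202, -0.0], [0.0, 0.001, -1.0]]
wrist_force: [-4.1, 0.4, 13.8]
width: 0.005
grip_force: 6.8
```

Contact at tip z = 0.104, so the block is seated. Now I retreat towards the vials and measure the bores.

```bash
python3 -m creep '[[[0,0,0.001],0],[[0,0,0.001],0],[[0,0,-0.03],0],[[0,0,-0.07],0],[[0,0,-0.11],0],[[0,0,-0.11],0],[[0,0,-0.11],0]]' 0.5
python3 - <<'E'
from h import *
need(.3875,.2635,.28,-4)
E
```

```text
time_s: 34.95
tcp_pos: [0.5659, -0.0787, 0.2936]
ee_rot: [[0.202, 0.979, 0.002], [0.979, -0.202, -0.001], [-0.0, 0.002, -1.0]]
wrist_force: [-0.2, 0.3, -1.0]
width: 0.494
grip_force: 0.0
t 34.95 tcp [ 0.5659 -0.0787  0.2936] yaw -11.68 j6 -3.2 F [-0.2  0.3 -1. ] w 0.494
  shift [0.299, -0.244, 0.013] roll -7.68
```

```bash
python3 -m creep '[[[0.299,-0.244,0.013],-7.7],[[0.299,-0.244,0.013],-7.7],[[0.299,-0.244,0.013],-7.7],[[0.299,-0.244,0.013],-7.7],[[0.299,-0.244,0.013],-7.7],[[0.299,-0.244,0.013],-7.7],[[0.299,-0.244,0.013],-7.7],[[0.299,-0.244,0.013],-7.7],[[0.299,-0.244,0.013],-7.7],[[0.299,-0.244,0.013],-7.7],[[0.299,-0.244,0.013],-7.7],[[0.299,-0.244,0.013],-7.7],[[0.299,-0.244,0.013],-7.7],[[0.299,-0.244,0.013],-7.7]]'
python3 - <<'E'
from h import *
need(.3875,.2635,.126,-4)
T=np.mean([cams.read_camera('top').astype(float) for _ in range(6)],0).astype(np.uint8)
S=np.mean([cams.read_camera('side').astype(float) for _ in range(6)],0).astype(np.uint8)
np.savez('pics/ts.npz',T=T,S=S)
a=cv2.resize(T[158:200,255:318,::-1],(780,520),interpolation=cv2.INTER_CUBIC)
# rectified views of plane z=.104 in mixer axes: 2.5 px/mm... axes right=-y', up=+x'
al=np.radians(-11.7);R=np.array([[np.cos(al),-np.sin(al)],[np.sin(al),np.cos(al)]]);c0=np.array([.567,-.080])
out=[]
for n,I in(('top',T),('side',S)):
    px=np.arange(800);py=np.arange(300);X,Y=np.meshgrid(px,py)
    loc=np.stack([(150-Y)/5.,(400-X)/5.],-1).reshape(-1,2)/1000
    w=loc@R.T+c0
    uv=proj(n,np.c_[w,np.full(len(w),.104)]).reshape(300,800,2).astype(np.float32)
    o=cv2.remap(I,uv[...,0],uv[...,1],cv2.INTER_CUBIC)[:,:,::-1].copy()
    for k in range(0,800,50): cv2.line(o,(k,290 if k%100 else 282),(k,299),(0,0,255),1)
    for k in range(0,300,25): cv2.line(o,(0,k),(8 if k%50 else 14,k),(0,0,255),1)
    out.append(o)
cv2.imwrite('pics/rect.png',np.vstack(out))
E
```

```text
time_s: 36.35
tcp_pos: [0.3875, 0.2629, 0.2797]
ee_rot: [[0.071, 0.997, -0.0], [0.997, -0.071, 0.0], [0.0, -0.0, -1.0]]
wrist_force: [-0.6, 0.1, 0.2]
width: 0.5
grip_force: 0.0
t 36.35 tcp [0.3875 0.2629 0.2797] yaw -4.07 j6 29.8 F [-0.6  0.1  0.2] w 0.5
  shift [0.0006, -0.0001, 0.1537] roll -0.07
```

View pics/rect.png

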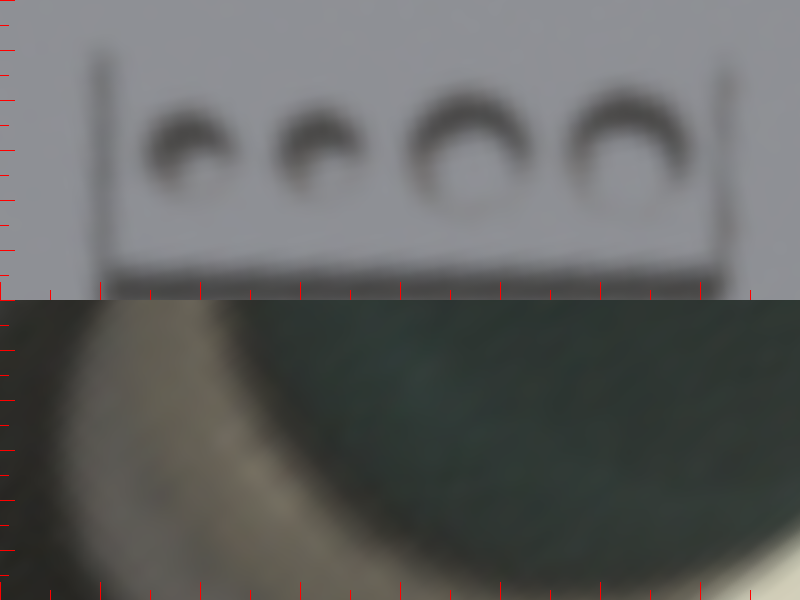

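The rectified top view (5 px/mm, centre (400,150)) shows bore centres at (190,147) and (321,147) for the slims, and (469,148) and (631,148) for the wides. The block runs from 112 to 718. I used the tray and block contacts to correct the camera's roughly 3.5 mm bias in y. Now to grip the wide vial.

```bash
python3 -m creep '[[[0.003,0,0.04],0],[[0.003,0,0.08],0],[[0.003,0,0.12],0],[[0.003,0,0.145],0],[[0.003,0,0.154],0],[[0.003,0,0.154],0],[[0.003,0,0.154],0],[[0.003,0,0.154],0]]' 0.5; python3 -m creep '[[[0,0,0],0],[[0,0,0],0],[[0,0,0],0],[[0,0,0],0],[[0,0,0],0],[[0,0,0],0],[[0,0,0],0],[[0,0,0],0],[[0,0,0],0],[[0,0,0],0]]' 0 25
```

```text
time_s: 37.75
tcp_pos: [0.3882, 0.2671, 0.1271]
ee_rot: [[0.069, 0.998, 0.003], [0.998, -0.069, 0.001], [0.002, 0.002, -1.0]]
wrist_force: [-0.5, -0.2, 0.1]
width: 0.503
grip_force: 0.0
time_s: 38.75
tcp_pos: [0.3875, 0.2667, 0.1261]
ee_rot: [[0.069, 0.998, 0.001], [0.998, -0.069, 0.0], [0.001, 0.001, -1.0]]
wrist_force: [-0.3, 0.2, 6.2]
width: 0.246
grip_force: 25.0
```

```bash
python3 -m creep '[[[0,0,-0.01],0],[[0,0,-0.03],0],[[0,0,-0.06],0],[[0,0,-0.1],0],[[0,0,-0.14],0],[[0,0,-0.18],0],[[0,0,-0.18],0],[[0,0,-0.18],0]]'; python3 - <<'E'
from h import *
need(.5576,-.1218,.25,-11.7)
E
```

```text
time_s: 39.55
tcp_pos: [0.3874, 0.2666, 0.3067]
ee_rot: [[0.069, 0.998, 0.002], [0.998, -0.069, 0.001], [0.001, 0.002, -1.0]]
wrist_force: [0.8, 0.4, -0.1]
width: 0.25
grip_force: 25.0
t 39.55 tcp [0.3874 0.2666 0.3067] yaw -3.98 j6 30.1 F [ 0.8  0.4 -0.1] w 0.25
  shift [-0.3758, 0.1967, 0.0566] roll 7.72
```

```bash
python3 -m creep '[[[-0.02,0.01,0],1],[[-0.05,0.026,0],2],[[-0.09,0.047,0],3],[[-0.13,0.068,0],4],[[-0.17,0.089,0],5],[[-0.21,0.11,0],6],[[-0.25,0.131,0],7],[[-0.29,0.152,0],7.7],[[-0.33,0.173,0],7.7],[[-0.36,0.188,0],7.7],[[-0.376,0.197,0],7.7],[[-0.376,0.197,0.03],7.7],[[-0.376,0.197,0.056],7.7],[[-0.376,0.197,0.056],7.7],[[-0.376,0.197,0.056],7.7],[[-0.376,0.197,0.056],7.7]]'; python3 - <<'E'
from h import *
need(.5576,-.1218,.228,-11.7)
S=np.mean([cams.read_camera('side').astype(float) for _ in range(3)],0).astype(np.uint8)
print(proj('side',[[.5576,-.1218,.127],[.5576,-.1218,.104]]).round(1).tolist())
lab=cv2.cvtColor(S,cv2.COLOR_RGB2LAB).astype(int)
m=((lab[:,:,1]>132)&(lab[:,:,2]>137)&(lab[:,:,0]<150)).astype(np.uint8)
u,v=proj('side',[.5576,-.1218,.14])[0].astype(int)
print(u,v); print(S[v-10:v+24:2,u-14:u+15:3].tolist() and '')
for r in range(v-16,v+22,2): print(r,' '.join('%3d/%3d/%3d'%tuple(lab[r,c]) for c in range(u-12,u+13,3)))
E
```

```text
time_s: 41.15
tcp_pos: [0.5581, -0.1218, 0.2506]
ee_rot: [[0.202, 0.979, 0.001], [0.979, -0.202, -0.0], [0.0, 0.001, -1.0]]
wrist_force: [0.6, 0.5, 1.0]
width: 0.244
grip_force: 25.0
t 41.15 tcp [ 0.5581 -0.1218  0.2506] yaw -11.65 j6 -7.6 F [0.6 0.5 1. ] w 0.244
  shift [-0.0001, -0.0005, 0.0226] roll 0.05
[[267.7, 163.3], [267.5, 170.2]]
267 159

143 114/127/133  88/128/130  68/130/134  63/127/132 104/128/132  79/130/132  61/131/133  67/132/133 118/128/132
145 128/126/134  81/128/131  66/130/133  62/127/131 105/129/132  76/129/134  62/131/133  65/131/133  88/128/131
147 130/126/135  84/127/131  67/131/133  64/128/132 104/128/132  74/130/134  64/132/133  66/130/134  88/128/130
149 129/126/135  85/126/131  71/129/133  66/129/133  91/130/137  71/131/133  65/131/134  70/130/134  89/128/131
151 141/128/135  91/126/133  82/127/131  77/127/133  76/133/140  69/132/135  65/130/134  76/129/132  88/125/132
153 194/127/138 165/126/137 123/127/135  92/127/134  77/133/139  69/132/135  72/129/133  86/128/131  88/126/131
155 210/125/139 209/124/138 198/125/138 159/127/138  79/134/140  75/133/139  
[... 678 characters left out ...]
/138 209/125/139 210/125/139
169 131/128/133 173/129/133 137/128/132 116/128/131 110/127/132 109/128/131 137/128/133 191/125/137 209/125/139
171 136/129/132 175/129/131 173/128/132 146/128/131 108/127/130 105/127/130 110/128/131 124/127/132 186/125/136
173 175/129/131 169/128/132 161/128/131 164/128/132 147/128/130 115/128/131 115/128/131 106/128/131 145/128/133
175 181/128/131 117/127/130 114/128/131 128/128/130 181/128/132 161/129/131 109/127/131 101/128/130 117/129/132
177 179/128/131 130/127/132 121/128/131 138/127/131 180/128/131 152/128/131 104/127/131  98/128/131 115/127/133
179 151/129/131 176/129/131 174/128/131 181/128/131 152/128/131 103/128/130 102/127/132  99/128/131 116/127/133
```

```bash
python3 -m creep '[[[0,-0.0005,0.01],0],[[0,-0.0005,0.018],0],[[0,-0.0005,0.021],0],[[0,-0.0005,0.021],0]]';  python3 -m creep '[[[0,0,0.001],0],[[0,0,0.002],0],[[0,0,0.003],0],[[0,0,0.003],0],[[0,0,0.003],0]]'
```

```text
time_s: 41.7
tcp_pos: [0.5566, -0.1219, 0.2277]
ee_rot: [[0.203, 0.979, -0.002], [0.979, -0.203, 0.001], [0.0, -0.002, -1.0]]
wrist_force: [-0.2, 0.0, -0.4]
width: 0.248
grip_force: 25.0
time_s: 42.2
tcp_pos: [0.5572, -0.1221, 0.2257]
ee_rot: [[0.203, 0.979, 0.0], [0.979, -0.203, 0.0], [0.0, 0.0, -1.0]]
wrist_force: [0.1, 0.1, -0.4]
width: 0.241
grip_force: 25.0
```

```bash
python3 -m creep '[[[0,0,0.001],0],[[0,0,0.002],0],[[0,0,0.003],0],[[0,0,0.004],0],[[0,0,0.004],0],[[0,0,0.004],0]]'
```

```text
time_s: 42.8
tcp_pos: [0.5571, -0.1221, 0.2216]
ee_rot: [[0.202, 0.979, -0.0], [0.979, -0.202, 0.0], [0.0, -0.0, -1.0]]
wrist_force: [-0.6, 0.5, 0.3]
width: 0.243
grip_force: 25.0
```

```bash
python3 -m creep '[[[0,0,0.004],0],[[0,0,0.008],0],[[0,0,0.012],0],[[0,0,0.016],0],[[0,0,0.016],0]]'; python3 -m creep '[[[0,0,0.004],0],[[0,0,0.008],0],[[0,0,0.012],0],[[0,0,0.015],0],[[0,0,0.015],0],[[0,0,0.015],0]]'
```

```text
time_s: 43.3
tcp_pos: [0.557, -0.1221, 0.2049]
ee_rot: [[0.203, 0.979, -0.001], [0.979, -0.203, 0.0], [0.0, -0.001, -1.0]]
wrist_force: [-0.3, 0.1, -0.6]
width: 0.246
grip_force: 25.0
time_s: 43.9
tcp_pos: [0.5571, -0.1221, 0.1906]
ee_rot: [[0.202, 0.979, -0.0], [0.979, -0.202, 0.0], [0.0, -0.0, -1.0]]
wrist_force: [-0.1, -0.2, -0.6]
width: 0.249
grip_force: 25.0
```

```bash
python3 -m creep '[[[0,0,0.001],0],[[0,0,0.002],0],[[0,0,0.002],0],[[0,0,0.002],0]]'; python3 -m creep '[[[0,0,0],0],[[0,0,0],0],[[0,0,0],0],[[0,0,0],0],[[0,0,0],0],[[0,0,0],0],[[0,0,-0.02],0],[[0,0,-0.06],0],[[0,0,-0.1],0],[[0,0,-0.11],0],[[0,0,-0.11],0]]' 0.5; python3 - <<'E'
from h import *
need(.3898,.300,.30,-4)
E
```

```text
time_s: 44.3
tcp_pos: [0.5573, -0.1221, 0.1892]
ee_rot: [[0.203, 0.979, 0.001], [0.979, -0.203, -0.0], [-0.0, 0.001, -1.0]]
wrist_force: [-1.6, 0.2, 5.2]
width: 0.246
grip_force: 25.0
time_s: 45.4
tcp_pos: [0.5582, -0.1224, 0.3005]
ee_rot: [[0.202, 0.979, 0.004], [0.979, -0.202, -0.001], [-0.0, 0.004, -1.0]]
wrist_force: [1.0, 0.3, -0.7]
width: 0.5
grip_force: 0.0
t 45.4 tcp [ 0.5582 -0.1224  0.3005] yaw -11.68 j6 -7.6 F [ 1.   0.3 -0.7] w 0.5
  shift [0.3796, -0.2504, -0.0007] roll -7.68
```

```bash
python3 -m creep '[[[0.38,-0.25,0],-7.7],[[0.38,-0.25,0],-7.7],[[0.38,-0.25,0],-7.7],[[0.38,-0.25,0],-7.7],[[0.38,-0.25,0],-7.7],[[0.38,-0.25,0],-7.7],[[0.38,-0.25,0],-7.7],[[0.38,-0.25,0],-7.7],[[0.38,-0.25,0],-7.7],[[0.38,-0.25,0],-7.7],[[0.38,-0.25,0],-7.7],[[0.38,-0.25,0],-7.7],[[0.38,-0.25,0],-7.7],[[0.38,-0.25,0],-7.7]]' 0.5; python3 - <<'E'
from h import *
need(.3898,.300,.126,-4)
cams.read_camera('side')
print([(np.round(d['xyz'],3).tolist(),round(d['confidence'],2)) for d in spotter.search_frame('slim1','side')])
E
```

```text
time_s: 46.8
tcp_pos: [0.3899, 0.2993, 0.2985]
ee_rot: [[0.072, 0.997, -0.0], [0.997, -0.072, -0.0], [-0.0, -0.0, -1.0]]
wrist_force: [0.5, -1.1, -0.2]
width: 0.498
grip_force: 0.0
t 46.8 tcp [0.3899 0.2993 0.2985] yaw -4.12 j6 33.6 F [ 0.5 -1.1 -0.2] w 0.498
  shift [0.0007, -0.0001, 0.1725] roll -0.12
[([0.392, 0.338, 0.052], 0.76), ([0.386, 0.305, 0.054], 0.76), ([0.572, 0.35, 0.003], 0.52)]
```

```bash
python3 -m creep '[[[0.0007,0,0.04],0],[[0.0007,0,0.08],0],[[0.0007,0,0.12],0],[[0.0007,0,0.15],0],[[0.0007,0,0.165],0],[[0.0007,0,0.1725],0],[[0.0007,0,0.1725],0],[[0.0007,0,0.1725],0],[[0.0007,0,0.1725],0]]' 0.5; python3 -m creep '[[[0,0,0],0],[[0,0,0],0],[[0,0,0],0],[[0,0,0],0],[[0,0,0],0],[[0,0,0],0],[[0,0,0],0],[[0,0,0],0],[[0,0,0],0],[[0,0,0],0]]' 0 20;  python3 -m creep '[[[0,0,-0.01],0],[[0,0,-0.03],0],[[0,0,-0.06],0],[[0,0,-0.1],0],[[0,0,-0.14],0],[[0,0,-0.175],0],[[0,0,-0.175],0],[[0,0,-0.175],0]]'; python3 - <<'E'
from h import *
need(.5698,-.0612,.25,-11.7)
E
```

```text
time_s: 47.8
tcp_pos: [0.3902, 0.3017, 0.1273]
ee_rot: [[0.07, 0.998, 0.002], [0.998, -0.07, 0.001], [0.001, 0.002, -1.0]]
wrist_force: [0.5, 1.3, -0.9]
width: 0.499
grip_force: 0.0
time_s: 48.8
tcp_pos: [0.3894, 0.3014, 0.1263]
ee_rot: [[0.069, 0.998, 0.0], [0.998, -0.069, 0.0], [0.0, 0.0, -1.0]]
wrist_force: [-0.1, 0.1, 4.4]
width: 0.17
grip_force: 20.0
time_s: 49.6
tcp_pos: [0.3894, 0.3014, 0.3021]
ee_rot: [[0.069, 0.998, 0.002], [0.998, -0.069, 0.001], [0.001, 0.002, -1.0]]
wrist_force: [0.2, 0.8, -0.2]
width: 0.168
grip_force: 20.0
t 49.6 tcp [0.3894 0.3014 0.3021] yaw -3.98 j6 33.7 F [ 0.2  0.8 -0.2] w 0.168
  shift [-0.3492, 0.205, 0.052] roll 7.72
```

```bash
python3 -m creep '[[[-0.02,0.012,0],1],[[-0.05,0.029,0],2],[[-0.09,0.053,0],3],[[-0.13,0.076,0],4],[[-0.17,0.1,0],5],[[-0.21,0.123,0],6],[[-0.25,0.147,0],7],[[-0.29,0.17,0],7.7],[[-0.33,0.193,0],7.7],[[-0.348,0.205,0],7.7],[[-0.348,0.205,0],7.7],[[-0.348,0.205,0.03],7.7],[[-0.348,0.205,0.052],7.7],[[-0.348,0.205,0.052],7.7],[[-0.348,0.205,0.052],7.7],[[-0.348,0.205,0.052],7.7]]'; python3 -m creep '[[[0,0,0.01],0],[[0,0,0.018],0],[[0,0,0.02],0],[[0,0,0.022],0],[[0,0,0.023],0],[[0,0,0.024],0],[[0,0,0.024],0],[[0,0,0.024],0]]'; python3 -m creep '[[[0,0,0.001],0],[[0,0,0.002],0],[[0,0,0.003],0],[[0,0,0.003],0]]'
```

```text
time_s: 51.2
tcp_pos: [0.57, -0.0592, 0.2502]
ee_rot: [[0.202, 0.979, 0.001], [0.979, -0.202, 0.0], [0.0, 0.001, -1.0]]
wrist_force: [-0.1, 0.5, 0.0]
width: 0.165
grip_force: 20.0
time_s: 52.0
tcp_pos: [0.5698, -0.0601, 0.2253]
ee_rot: [[0.203, 0.979, 0.0], [0.979, -0.203, 0.0], [0.0, 0.0, -1.0]]
wrist_force: [-0.0, 0.2, -0.3]
width: 0.168
grip_force: 20.0
time_s: 52.4
tcp_pos: [0.5696, -0.06, 0.222]
ee_rot: [[0.202, 0.979, -0.0], [0.979, -0.202, 0.0], [0.0, -0.0, -1.0]]
wrist_force: [-0.4, 0.2, 0.1]
width: 0.173
grip_force: 20.0
```

In the bore (5 mm deep with no force); continuing down.

```bash
python3 -m creep '[[[0,0,0.004],0],[[0,0,0.008],0],[[0,0,0.012],0],[[0,0,0.016],0],[[0,0,0.016],0]]'; python3 -m creep '[[[0,0,0.004],0],[[0,0,0.008],0],[[0,0,0.012],0],[[0,0,0.015],0],[[0,0,0.016],0],[[0,0,0.017],0],[[0,0,0.017],0],[[0,0,0.017],0]]'
```

```text
time_s: 52.9
tcp_pos: [0.5696, -0.06, 0.2055]
ee_rot: [[0.203, 0.979, -0.001], [0.979, -0.203, 0.0], [0.0, -0.001, -1.0]]
wrist_force: [0.3, 0.3, -0.1]
width: 0.166
grip_force: 20.0
time_s: 53.7
tcp_pos: [0.5697, -0.06, 0.1894]
ee_rot: [[0.202, 0.979, 0.0], [0.979, -0.202, 0.0], [0.0, 0.0, -1.0]]
wrist_force: [-0.9, 0.0, 1.9]
width: 0.169
grip_force: 20.0
```

```bash
python3 -m creep '[[[0,0,0],0],[[0,0,0],0],[[0,0,0],0],[[0,0,0],0],[[0,0,0],0],[[0,0,0],0],[[0,0,0],0],[[0,0,-0.02],0],[[0,0,-0.06],0],[[0,0,-0.1],0],[[0,0,-0.11],0],[[0,0,-0.11],0]]' 0.5; python3 - <<'E'
from h import *
need(.392,.334,.30,-4)
E
```

```text
time_s: 54.9
tcp_pos: [0.5707, -0.0603, 0.3011]
ee_rot: [[0.202, 0.979, 0.004], [0.979, -0.202, -0.001], [0.0, 0.004, -1.0]]
wrist_force: [0.2, -0.2, 0.4]
width: 0.502
grip_force: 0.0
t 54.9 tcp [ 0.5707 -0.0603  0.3011] yaw -11.68 j6 -1.2 F [ 0.2 -0.2  0.4] w 0.502
  shift [0.3499, -0.2548, 0.0] roll -7.68
```

```bash
python3 -m creep '[[[0.35,-0.255,0],-7.7],[[0.35,-0.255,0],-7.7],[[0.35,-0.255,0],-7.7],[[0.35,-0.255,0],-7.7],[[0.35,-0.255,0],-7.7],[[0.35,-0.255,0],-7.7],[[0.35,-0.255,0],-7.7],[[0.35,-0.255,0],-7.7],[[0.35,-0.255,0],-7.7],[[0.35,-0.255,0],-7.7],[[0.35,-0.255,0],-7.7],[[0.35,-0.255,0],-7.7],[[0.35,-0.255,0],-7.7],[[0.35,-0.255,0],-7.7]]' 0.5; python3 - <<'E'
from h import *
need(.392,.334,.126,-4)
E
```

```text
time_s: 56.3
tcp_pos: [0.3914, 0.3333, 0.299]
ee_rot: [[0.071, 0.997, -0.0], [0.997, -0.071, -0.0], [-0.0, -0.0, -1.0]]
wrist_force: [0.3, -0.1, 0.2]
width: 0.5
grip_force: 0.0
t 56.3 tcp [0.3914 0.3333 0.299 ] yaw -4.09 j6 36.8 F [ 0.3 -0.1  0.2] w 0.5
  shift [0.0008, 0.0006, 0.173] roll -0.09
```

```bash
python3 -m creep '[[[0,0,0.04],0],[[0,0,0.08],0],[[0,0,0.12],0],[[0,0,0.15],0],[[0,0,0.165],0],[[0,0,0.173],0],[[0,0,0.173],0],[[0,0,0.173],0],[[0,0,0.173],0]]' 0.5; python3 -m creep '[[[0,0,0],0],[[0,0,0],0],[[0,0,0],0],[[0,0,0],0],[[0,0,0],0],[[0,0,0],0],[[0,0,0],0],[[0,0,0],0],[[0,0,0],0],[[0,0,0],0]]' 0 20;  python3 -m creep '[[[0,0,-0.01],0],[[0,0,-0.03],0],[[0,0,-0.06],0],[[0,0,-0.1],0],[[0,0,-0.14],0],[[0,0,-0.175],0],[[0,0,-0.175],0],[[0,0,-0.175],0]]'; python3 - <<'E'
from h import *
need(.575,-.035,.25,-11.7)
E
```

```text
time_s: 57.2
tcp_pos: [0.3916, 0.3347, 0.1273]
ee_rot: [[0.07, 0.998, 0.002], [0.998, -0.07, 0.001], [0.001, 0.002, -1.0]]
wrist_force: [-0.7, 0.5, -0.7]
width: 0.503
grip_force: 0.0
time_s: 58.2
tcp_pos: [0.3909, 0.3344, 0.1264]
ee_rot: [[0.069, 0.998, 0.0], [0.998, -0.069, 0.0], [0.0, 0.0, -1.0]]
wrist_force: [-0.7, 0.5, 5.4]
width: 0.165
grip_force: 20.0
time_s: 59.0
tcp_pos: [0.3909, 0.3344, 0.3021]
ee_rot: [[0.069, 0.998, 0.002], [0.998, -0.069, 0.001], [0.001, 0.002, -1.0]]
wrist_force: [-0.9, -0.9, -0.3]
width: 0.165
grip_force: 20.0
t 59.0 tcp [0.3909 0.3344 0.3021] yaw -3.98 j6 36.8 F [-0.9 -0.9 -0.3] w 0.165
  shift [-0.3558, 0.2092, 0.052] roll 7.72
```

```bash
python3 -m creep '[[[-0.02,0.012,0],1],[[-0.05,0.029,0],2],[[-0.09,0.053,0],3],[[-0.13,0.076,0],4],[[-0.17,0.1,0],5],[[-0.21,0.123,0],6],[[-0.25,0.147,0],7],[[-0.29,0.17,0],7.7],[[-0.33,0.194,0],7.7],[[-0.356,0.209,0],7.7],[[-0.356,0.209,0],7.7],[[-0.356,0.209,0.03],7.7],[[-0.356,0.209,0.052],7.7],[[-0.356,0.209,0.052],7.7],[[-0.356,0.209,0.052],7.7],[[-0.356,0.209,0.052],7.7]]'; python3 -m creep '[[[0,0,0.01],0],[[0,0,0.018],0],[[0,0,0.02],0],[[0,0,0.022],0],[[0,0,0.023],0],[[0,0,0.024],0],[[0,0,0.024],0],[[0,0,0.024],0]]'; python3 -m creep '[[[0,0,0.001],0],[[0,0,0.002],0],[[0,0,0.003],0],[[0,0,0.003],0]]'
```

```text
time_s: 60.6
tcp_pos: [0.5749, -0.0349, 0.2499]
ee_rot: [[0.202, 0.979, 0.001], [0.979, -0.202, 0.0], [0.0, 0.001, -1.0]]
wrist_force: [0.1, 1.1, -0.7]
width: 0.165
grip_force: 20.0
time_s: 61.4
tcp_pos: [0.5748, -0.0355, 0.2254]
ee_rot: [[0.202, 0.979, 0.001], [0.979, -0.202, -0.0], [-0.0, 0.001, -1.0]]
wrist_force: [0.7, -1.1, 1.4]
width: 0.162
grip_force: 20.0
time_s: 61.8
tcp_pos: [0.5748, -0.0356, 0.2221]
ee_rot: [[0.202, 0.979, 0.0], [0.979, -0.202, -0.0], [-0.0, 0.001, -1.0]]
wrist_force: [0.8, -3.0, 2.0]
width: 0.168
grip_force: 20.0
```

```bash
python3 -m creep '[[[-0.001,0,0],0],[[-0.001,0,0],0],[[-0.001,0,0.002],0],[[-0.001,0,0.004],0],[[-0.001,0,0.004],0]]'
```

```text
time_s: 62.3
tcp_pos: [0.5743, -0.0362, 0.2177]
ee_rot: [[0.202, 0.979, -0.0], [0.979, -0.202, 0.0], [0.0, -0.001, -1.0]]
wrist_force: [1.0, -0.9, -0.3]
width: 0.166
grip_force: 20.0
```

```bash
python3 -m creep '[[[-0.0005,0,0.004],0],[[-0.0005,0,0.008],0],[[-0.0005,0,0.012],0],[[-0.0005,0,0.012],0]]'; python3 -m creep '[[[0,0,0.004],0],[[0,0,0.008],0],[[0,0,0.012],0],[[0,0,0.015],0],[[0,0,0.016],0],[[0,0,0.017],0],[[0,0,0.017],0],[[0,0,0.017],0]]'
```

```text
time_s: 62.7
tcp_pos: [0.574, -0.0366, 0.2053]
ee_rot: [[0.203, 0.979, -0.001], [0.979, -0.203, 0.0], [0.0, -0.001, -1.0]]
wrist_force: [1.2, -0.2, -0.7]
width: 0.162
grip_force: 20.0
time_s: 63.5
tcp_pos: [0.5741, -0.0367, 0.1894]
ee_rot: [[0.202, 0.979, -0.0], [0.979, -0.202, 0.0], [0.0, -0.0, -1.0]]
wrist_force: [-0.3, -0.1, 1.8]
width: 0.169
grip_force: 20.0
```

```bash
python3 -m creep '[[[0,0,0],0],[[0,0,0],0],[[0,0,0],0],[[0,0,0],0],[[0,0,0],0],[[0,0,0],0],[[0,0,0],0],[[0,0,-0.02],0],[[0,0,-0.06],0],[[0,0,-0.1],0],[[0,0,-0.11],0],[[0,0,-0.11],0]]' 0.5; python3 - <<'E'
from h import *
need(.5272,.0766,.30,-11.7)
im=cams.read_camera('top');
for n in('cover','block','wide1','slim1','rack'):
    print(n,[(np.round(d['xyz'],3).tolist(),round(d['confidence'],2)) for d in spotter.search_frame(n,'top')][:5])
E
```

```text
time_s: 64.7
tcp_pos: [0.5753, -0.037, 0.3011]
ee_rot: [[0.202, 0.979, 0.004], [0.979, -0.202, -0.001], [0.0, 0.004, -1.0]]
wrist_force: [-0.0, -0.1, -0.6]
width: 0.503
grip_force: 0.0
t 64.7 tcp [ 0.5753 -0.037   0.3011] yaw -11.68 j6 1.1 F [-0.  -0.1 -0.6] w 0.503
  shift [0.1015, -0.0701, 0.0008] roll 0.02
cover []
block [([0.563, -0.081, 0.108], 0.71), ([0.284, -0.26, 0.062], 0.39)]
wide1 []
slim1 []
rack [([0.395, 0.309, 0.005], 0.62)]
```

```bash
python3 -m creep '[[[0.02,-0.014,0],0],[[0.05,-0.035,0],0],[[0.08,-0.056,0],0],[[0.1015,-0.07,0],0],[[0.1015,-0.07,0],0],[[0.1015,-0.07,0],0],[[0.1015,-0.07,0],0],[[0.1015,-0.07,0],0],[[0.1015,-0.07,0],0]]' 0; python3 - <<'E'
from h import *
need(.5272,.0766,.208,-11.7)
for c in('top','side'):
  im=cams.read_camera(c)
  if c=='top':
    T=im
    try: print('cover rect',crect('top',(108,138,170,228),.009,lambda L,a,b:L<118,im))
    except Exception as e: print(e)
  for n in('cover','wide1','slim1','switch_tip','block'):
    print(c,n,[(np.round(d['xyz'],3).tolist(),round(d['confidence'],2)) for d in spotter.search_frame(n,c)][:5])
E
```

```text
time_s: 65.9
tcp_pos: [0.5267, 0.0759, 0.2991]
ee_rot: [[0.204, 0.979, -0.0], [0.979, -0.204, -0.0], [-0.0, -0.0, -1.0]]
wrist_force: [-0.3, 0.5, 0.0]
width: 0.004
grip_force: 0.0
t 65.9 tcp [0.5267 0.0759 0.2991] yaw -11.76 j6 12.5 F [-0.3  0.5  0. ] w 0.004
  shift [0.0008, 0.0003, 0.0911] roll -0.06
cover rect (577, 330, 258, 176, 2.5)
top cover [([0.541, 0.301, 0.011], 0.68), ([0.285, -0.262, 0.063], 0.6), ([0.373, -0.137, 0.014], 0.16)]
top wide1 [([0.564, -0.083, 0.108], 0.47)]
top slim1 [([0.566, -0.061, 0.14], 0.48)]
top switch_tip []
top block [([0.39, 0.277, 0.011], 0.28)]
side cover [([0.558, 0.34, 0.007], 0.67)]
side wide1 [([0.31, 0.277, 0.05], 0.57)]
side slim1 [([0.372, -0.13, 0.015], 0.66), ([0.572, -0.031, 0.124], 0.51), ([0.551, -0.058, 0.094], 0.15)]
side switch_tip [([0.574, 0.069, 0.151], 0.67)]
side block [([0.549, -0.058, 0.092], 0.62)]
```

```bash
python3 - <<'E'
from h import *
S=cams.read_camera('side');T=cams.read_camera('top')
for n,I,box in(('side',S,None),('top',T,None)):
    L=cv2.cvtColor(cv2.medianBlur(I,3),cv2.COLOR_RGB2LAB)[:,:,0]
    # rectified brightness grid of the tray plane, tray axes, 10 mm cells
    a=np.radians(3.8);R=np.array([[np.cos(a),-np.sin(a)],[np.sin(a),np.cos(a)]])
    c=np.array([.568,.336]) if n=='side' else np.array([.568,.332])
    print(n,'rows x +120..-120, cols y +90..-90')
    for x in range(120,-121,-15):
        row=[]
        for y in range(90,-91,-10):
            u,v=proj(n,[*(c+R@np.array([x,y])/1000),.009])[0]; row.append('%4d'%L[int(round(v)),int(round(u))] if 0<=u<511 and 0<=v<383 else '  --')
        print('%5d'%x,''.join(row))
E
```

```text
side rows x +120..-120, cols y +90..-90
  120  187 190 190 189 192 194 192 190 193 193 191 193 197 195 195 195 192 192 194
  105  185 187 148 117 108 125 117 110 112 110 112 110 119 115 111 106 154 191 196
   90  184 189 119 160 162 161 160 164 164 166 166 166 165 167 166 162 170 194 194
   75  185 185 134 158 136 129 124 135 124 137 128 124 124 130 165 158 170 197 195
   60  185 189 118 160 124 118 118 118 119 119 118 119 119 121 164 154 169 194 194
   45  185 183 115 159 119 117 117 117 117 117 118 118 119 121 163 159 167 195 195
   30  187 187 119 159 127 116 116 116 117 103  61  83 119 121 162 158 159 196 195
   15  186 187 120 160 122 116 115 115 107  57  60  87 119 119 162 149 161 195 195
    0  187 184 116 160 127 117 115 116 112  55  60  80 118 121 162 160 168 195 195
  -15  187 186 111 162 139 116 115 116 109  56  65 117 117 121 164 159 152 197 197
  -30  185 187 112 162 116 116 116 117 115 115 116 116 117 121 165 152 160 196 196
  -45  190 188 112 162 112 116 116 115 116 116 116 118 118 119 166 163 165 194 195
  -60  187 188 111 162 118 115 116 116 116 117 117 119 118 120 1
[... 1100 characters left out ...]
  44  57 125 122 170 168 131 176 178
  -15   90  78  48  47  46  46  47  45  44  46  46  81 126 123 168 169 127 177 178
  -30   91  61  48  47  47  46  46  46  46  45  48 110 127 126 172 171 131 178 177
  -45   89  51  48  47  46  46  46  46  47  48  56 124 127 127 172 173 129 177 177
  -60   82  49  49  47  47  46  47  47  47  47  80 127 129 130 173 163 136 178 178
  -75   66  49  48  47  47  47  46  47  48  48 110 131 129 131 173 172 136 177 179
  -90   58  48  47  48  47  47  48  47  48  51 170 173 175 176 176 169 132 178 179
 -105   50  48  48  47  47  47  49  49  48  69 167 175 175 176 173 176 176 178 179
 -120   49  47  48  47  47  48  47  49  50 108 178 178 178 179 178 179 179 178 179
```

The brightness grid from the side camera shows the cover square and flat inside the tray (the arm blocked the top view). Now the switch.

```bash
python3 -m creep '[[[0.001,0,0.03],0],[[0.001,0,0.06],0],[[0.001,0,0.08],0],[[0.001,0,0.091],0],[[0.001,0,0.091],0],[[0.001,0,0.091],0]]'; python3 -m creep '[[[0,0.01,0],0],[[0,0.02,0],0],[[0,0.025,0],0],[[0,0.03,0],0],[[0,0.035,0],0],[[0,0.04,0],0],[[0,0.045,0],0],[[0,0.05,0],0],[[0,0.055,0],0],[[0,0.06,0],0],[[0,0.06,0],0]]';python3 -m creep '[[[0,0.003,0],0],[[0,0.006,0],0],[[0,0.009,0],0],[[0,0.011,0],0],[[0,0.011,0],0]]'
```

```text
time_s: 67.2
tcp_pos: [0.527, 0.0778, 0.2088]
ee_rot: [[0.202, 0.979, 0.001], [0.979, -0.202, 0.0], [0.0, 0.001, -1.0]]
wrist_force: [0.0, 0.3, 0.9]
width: 0.006
grip_force: 0.0
time_s: 68.3
tcp_pos: [0.5863, 0.0654, 0.2082]
ee_rot: [[0.203, 0.979, 0.001], [0.979, -0.203, -0.0], [0.0, 0.001, -1.0]]
wrist_force: [-0.6, -0.0, 0.1]
width: 0.006
grip_force: 0.0
time_s: 68.8
tcp_pos: [0.5963, 0.0633, 0.2081]
ee_rot: [[0.203, 0.979, 0.0], [0.979, -0.203, 0.0], [0.0, 0.0, -1.0]]
wrist_force: [0.4, -0.6, -0.4]
width: 0.007
grip_force: 0.2
```

```bash
python3 -m creep '[[[0,0.001,0],0],[[0,0.003,0],0],[[0,0.003,0],0]]';python3 -m creep '[[[0,0.001,0],0],[[0,0.002,0],0],[[0,0.002,0],0],[[0,0.002,0],0]]'; python3 - <<'E'
from h import *
for c in('side','top'):
  cams.read_camera(c)
  for n in('switch_tip',): print(c,n,[(np.round(d['xyz'],3).tolist(),round(d['confidence'],2)) for d in spotter.search_frame(n,c)][:5])
E
```

```text
time_s: 69.1
tcp_pos: [0.5991, 0.0627, 0.2082]
ee_rot: [[0.202, 0.979, 0.0], [0.979, -0.202, 0.0], [0.0, 0.0, -1.0]]
wrist_force: [-1.4, -0.3, -0.7]
width: 0.003
grip_force: 0.4
time_s: 69.5
tcp_pos: [0.601, 0.0623, 0.2082]
ee_rot: [[0.203, 0.979, 0.0], [0.979, -0.203, 0.0], [0.0, 0.0, -1.0]]
wrist_force: [-1.1, 1.6, -1.0]
width: 0.007
grip_force: 0.4
side switch_tip [([0.625, 0.064, 0.146], 0.37)]
top switch_tip []
```

```bash
python3 -m creep '[[[0,0.001,0],0],[[0,0.002,0],0],[[0,0.002,0],0]]';python3 -m creep '[[[0,0.001,0],0],[[0,0.002,0],0],[[0,0.002,0],0]]'
```

```text
time_s: 70.0
tcp_pos: [0.603, 0.062, 0.2082]
ee_rot: [[0.202, 0.979, 0.0], [0.979, -0.202, 0.0], [0.0, -0.0, -1.0]]
wrist_force: [-1.3, 0.3, -0.0]
width: 0.005
grip_force: 0.5
time_s: 70.3
tcp_pos: [0.6035, 0.0619, 0.208]
ee_rot: [[0.203, 0.979, -0.003], [0.979, -0.203, 0.001], [-0.0, -0.003, -1.0]]
wrist_force: [-5.5, 1.8, 3.2]
width: 0.006
grip_force: 3.0
```

```bash
python3 -m creep '[[[0,0.001,0],0],[[0,0.001,0],0],[[0,0.001,0],0]]'; python3 -m creep '[[[0,-0.02,0],0],[[0,-0.06,0],0],[[0,-0.09,0],0],[[0,-0.11,0],0],[[0,-0.11,-0.05],0],[[0,-0.11,-0.1],0],[[0,-0.11,-0.1],0],[[0,-0.11,-0.1],0]]'; python3 - <<'E'
from h import *
for c in('side','top'):
  cams.read_camera(c)
  for n in('switch_tip','block','wide1','slim1','cover'): print(c,n,[(np.round(d['xyz'],3).tolist(),round(d['confidence'],2)) for d in spotter.search_frame(n,c)][:4])
S=cams.read_camera('side');L=cv2.cvtColor(S,cv2.COLOR_RGB2LAB)[:,:,0].astype(int)
on,off=proj('side',[[.6239,.0566,.145],[.5675,.0682,.145]]).round().astype(int)
for nm,(u,v) in(('on',on),('off',off)): print(nm,u,v); print(L[v-6:v+7:2,u-9:u+10:2])
E
```

```text
time_s: 70.6
tcp_pos: [0.6037, 0.0618, 0.208]
ee_rot: [[0.202, 0.979, -0.005], [0.979, -0.202, 0.001], [-0.0, -0.005, -1.0]]
wrist_force: [-8.0, 2.7, 4.4]
width: 0.007
grip_force: 4.1
time_s: 71.4
tcp_pos: [0.4996, 0.0836, 0.31]
ee_rot: [[0.202, 0.979, 0.005], [0.979, -0.202, 0.0], [0.001, 0.005, -1.0]]
wrist_force: [-0.4, -0.8, -0.5]
width: 0.007
grip_force: 0.0
side switch_tip [([0.618, 0.06, 0.144], 0.71)]
side block [([0.55, -0.06, 0.092], 0.78)]
side wide1 [([0.312, 0.276, 0.05], 0.89), ([0.557, -0.116, 0.114], 0.46), ([0.38, 0.076, 0.016], 0.3)]
side slim1 [([0.554, -0.056, 0.098], 0.23)]
side cover [([0.556, 0.341, 0.01], 0.74)]
top switch_tip [([0.614, 0.052, 0.149], 0.5), ([0.565, -0.037, 0.072], 0.28)]
top block [([0.563, -0.083, 0.106], 0.81)]
top wide1 [([0.521, 0.31, 0.01], 0.64), ([0.318, 0.266, 0.069], 0.49), ([0.614, 0.051, 0.15], 0.37), ([0.562, -0.084, 0.11], 0.31)]
top slim1 [([0.571, -0.037, 0.138], 0.6), ([0.568, -0.059, 0.143], 0.49)]
top cover [([0.561, -0.084, 0.107], 0.74), ([0.522, 0.308, 0.012], 0.55), ([0.565, -0.032, 0.067], 0.18)]
on 211 185
[[197 200 198 197 187 175 194 202 198 195]
 [199 198 196 161 105  86 124 179 194 198]
 [199 202 182  90  66  66  68 127 195 196]
 [201 199 168  67  64  61  68  94 188 197]
 [199 199 179  81  63  59  62 125 191 196]
 [201 198 193 145  90  71  80 166 197 198]
 [199 197 198 195 184 148  98 150 196 197]]
off 227 194
[[196 199 200 198 200 199 199 199 198 194]
 [199 197 199 198 201 198 198 197 197 194]
 [192 200 199 197 198 199 199 200 197 186]
 [166 199 199 199 198 197 201 197 192 155]
 [141 182 195 196 199 199 198 199 196 191]
 [125 131 158 190 197 199 200 197 197 200]
 [124 116  94 119 162 192 199 200 197 199]]
```

The ball sits exactly at the predicted on position, the vials and cover are in place, and the arm is clear.

```bash
python3 -c "
from cell import arm
print(arm.close_job())"
```

```text
the job is handed in; nothing more can be done
None
```

Job handed in with everything checked in place (the hand-in returned no verdict): cover flat in the tray, block fully down in the well, all three vials found in the rack (one wide, two slim) fully down in bores of their own size, and the switch pushed to its on stop.

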